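Strip the guards and set the root gap on a welding jig

ROBOT

A 6-joint arm with a two-finger parallel gripper is mounted at the origin on the work surface. World frame = base frame: x ahead of the robot, y to its left, z up, the work surface at z = 0. Lengths are in m, angles in degrees, forces in N, time in s.
With the tool pointing down it reaches from about 0.275 to 0.825 m from the base axis. Payload 4.9 kg.
Tool frame: the origin (TCP) lies midway between the tips of the shut fingers; the grasp point (between the pads) lies 19 mm behind it; z points along the fingers, y is the direction in which the jaws open and shut (so a half turn about z gives the same grasp; the last joint's range is limited). The gripper opens to 85 mm and grips with 20 to 120 N. Pads are 22 mm wide; open, the fingers measure 114 mm over their backs; the gripper's body (76 mm by 85 mm) begins 54 mm behind the grasp point. The pads swing forward as they close: fully open they stand 13 mm farther back than shut.
Start: joints at [62.785, 18.69, -11.035, 60.275, 0, 82.311], TCP at [0.184, 0.518, 0.231] pointing down, gripper open.
Joint ranges: [-152.03, 152.03], [-55.5, 102.48], [-74.3, 77.21], [-110.64, 120.58], [-84.22, 78.4], [-180, 180]. Speed limits (degrees/s): [147.25, 147.25, 180, 180, 180, 180].

INTERFACE

Orientations are given as a 3x3 rotation matrix whose columns are the frame's x, y, z axes.
In Python, from workcell import env, imaging gives the robot as it stands.
- The arm moves only by the tool step_arm, never from a script. Its argument "targets" is a list of rows, each a list of 2 entries, a list of its own where there are three numbers: the shift along the world's x, y, z in mm, then the turn, a rotation vector about the world's x, y, z in rad. In form: [[[dx, dy, dz], [ax, ay, az]], ...]. A call has exactly 10 rows; each row shifts and turns the commanded pose from where the row before left it; what a row does not reach is not made up. A row lasts 1/10 s, in which the tool goes at most 50 mm and 8.59 degrees, less where a joint would pass 70% of its speed; a pose out of reach is approached as far as the arm can. A call is refused whole if a number of a shift passes 50 or a number of a turn 0.15, either way. A call with a gripper value outside its range is refused whole. "gripper" is the finger opening in mm, from 0 to 85.4, set as the call begins (left out, the last holds). The fingers move at their own pace and stop on an object; "squeeze" is the grip in N (left out, the last holds). Time passes only in rows, so rows that do not move let the fingers close, or fill a call up. It gives the time, the measured TCP pose, the force and the opening at its end, in the units of the state.
- env.read_state(): the state, without advancing time (a new reading comes with each control period).
- imaging.grab_frame(name): name is "scene" or "side" or "wrist"; returns the picture (420x560x3 uint8, red, green, blue); there is no depth.
- imaging.camera_params(name): a dict with "mtx" (3x3 intrinsics, pixels), "k1" (the pictures are not rectified: a ray, as slopes to the right and down, at radius r is drawn at 1 + k1 r^2 times it, then the intrinsics apply), "position" and "rotation" of the camera in the world; the wrist camera has in their place "tool_from_camera" (4x4, takes a point from camera to tool coordinates, whose origin is the TCP and whose axes are the flange's). Camera axes: x right, y down, z forward; pixel columns grow to the right and rows downward; lengths in m; the calibration is good to about 2 mm. A picture is of the moment at which its call begins: read the wrist's pose just before it. camera_params takes no time and is no camera call.
- env.sign_off(): hands the job in, once; it reports no verdict.
The state is a dict: "t": time; "joint_positions": joint angles; "joint_vel": joint speeds; "effort": joint torques, N m; "eef_pos": TCP position; "orientation": TCP orientation; "contact_force": force on the tool from outside, world axes, zero at the start; "ft_torque": the same for the moment, N m; "width": finger opening in m.
Only numpy, scipy, OpenCV 4.12 (cv2) and the standard library are available. Lean on these libraries where they do the work, as an engineer would, in place of code of your own. Each camera call takes 0.05 s, during which the arm holds its last target.

TASK

Get the gap-setting jig ready for the next weld: pull every spatter guard off its locating pin and put them all in the steel tray. Turn the black feed knob anticlockwise back to its end stop, then open the gap exactly five clicks clockwise, and with the gap so set turn the dial gauge's bezel until the pointer reads zero. Leave the steel strips, the magnet block and the nut where they lie.

Things in the scene. Friction and masses are not known exactly. Their poses are not given: they have to be found in the camera images.
- jig: White jig plate fixed to the bench, 200 (x) x 250 (y) x 20 mm; origin under its centre at bench level, z up. Five upright locating pins 13 x 12 mm, 30 mm high, at jig x = -55, y = -100, -50, 0, 50, 100 mm. Black feed knob at x = 45, y = -60; dial gauge at x = 45, y = 60; low jaws between them, a nut beyond these. Nothing else rises above 36 mm from the bench.
- feed (a joint): Angle (rad) of the black ribbed feed knob, an upright cylinder 40 mm across spanning 44 to 78 mm above the bench, on a housing 56 mm wide. Clockwise from above is positive and opens the gap. Click stops every 30 degrees (0.5236): about 0.2 N m lifts it over, let go it falls into the nearest. First stop at 0, hard end stops at -0.10 and 4.29. Starts at click 1 to 5. White dot on top.
- feed_top (a point): Centre of the feed knob's top face, on its axis, 78 mm above the bench.
- bezel (a joint): Angle (rad) of the gauge's aluminium bezel, clockwise from above positive, relative to the jig: it is not the reading. Upright cylinder 60 mm across spanning 44 to 70 mm above the bench; its dial turns with it. Friction 0.04 N m, stays where left; limits -5 and 5.
- bezel_top (a point): Centre of the bezel's top face, on its axis, 70 mm above the bench.
- bezel_zero (a point): The zero of the dial: the wide black bar of the scale (the other marks are thin), repeated as a black notch on the rim. This point lies on that bar 22 mm from the bezel's axis, and turns with the bezel.
- pointer_tip (a point): Where the gauge's thin pointer points: on its line, 22 mm from the bezel's axis. The pointer does not turn with the bezel; it turns clockwise with the feed knob, 0.3 rad per rad (9 degrees a click). The pointer reads zero when it lies along the black zero bar.
- tray: Loose open steel tray, 200 (x) x 160 (y) x 30 mm high, walls and floor about 4 mm, 1 kg; origin under its centre at bench level, axes along its sides, z up.
- guard0: Grey plastic spatter guard, one of three to five (None if absent): a cap 28 (x) x 32 (y) x 42 mm high, open below, 40 g; origin at the centre of its open underside, z to its closed top. Starts snapped over a pin, underside on the plate (20 mm above the bench), axes along the jig's. Spring balls hold it: about 10 N straight up frees it within 10 mm; 32 mm of lift clears the pin.
- guard1: Grey plastic spatter guard, one of three to five (None if absent): a cap 28 (x) x 32 (y) x 42 mm high, open below, 40 g; origin at the centre of its open underside, z to its closed top. Starts snapped over a pin, underside on the plate (20 mm above the bench), axes along the jig's. Spring balls hold it: about 10 N straight up frees it within 10 mm; 32 mm of lift clears the pin.
- guard2: Grey plastic spatter guard, one of three to five (None if absent): a cap 28 (x) x 32 (y) x 42 mm high, open below, 40 g; origin at the centre of its open underside, z to its closed top. Starts snapped over a pin, underside on the plate (20 mm above the bench), axes along the jig's. Spring balls hold it: about 10 N straight up frees it within 10 mm; 32 mm of lift clears the pin.
- guard3: Grey plastic spatter guard, one of three to five (None if absent): a cap 28 (x) x 32 (y) x 42 mm high, open below, 40 g; origin at the centre of its open underside, z to its closed top. Starts snapped over a pin, underside on the plate (20 mm above the bench), axes along the jig's. Spring balls hold it: about 10 N straight up frees it within 10 mm; 32 mm of lift clears the pin.
- guard4: Grey plastic spatter guard, one of three to five (None if absent): a cap 28 (x) x 32 (y) x 42 mm high, open below, 40 g; origin at the centre of its open underside, z to its closed top. Starts snapped over a pin, underside on the plate (20 mm above the bench), axes along the jig's. Spring balls hold it: about 10 N straight up frees it within 10 mm; 32 mm of lift clears the pin.
- coupon0: Steel strip 120 x 30 x 6 mm lying beyond the jig and tray; leave it alone.
- coupon1: Steel strip 120 x 30 x 6 mm lying at the near right; leave it alone.
- magnet: Flat grey magnet block 70 x 70 x 14 mm at the near left; leave it alone.
- nut: Small round steel nut, 18 mm across, 8 mm high, on the jig plate's far edge; leave it alone.
Not all that is in view belongs to the job. What is shaped like the guard2 but blue is not meant.

How it is judged:
By the outcome, as a careful person would: the job done as asked, in the order asked, and still so for the second after the job is handed in, with the robot touching nothing.
Of guard0, guard1, guard2, guard3, guard4 only 3 to 5 are there at a start; the rules pass over those that are not, and their reading is None.
At some moment in a run one of tray may be knocked a few centimetres aside while the robot is not near it.
Once in a run the grip may slacken for a moment while it holds something.
It also fails if it takes over 210 s, if anything falls off the work surface, if the arm or the gripper's body presses on something with over 40 N, if the wrist force passes 120 N, or if a joint passes its speed limit or range.

## Working session

There is one attempt and no reset: what is moved stays moved. The work goes in short steps, Python scripts to look and compute and a tool call to move; the robot and the scene stay as the last step left them, time stands still between calls to the robot, and variables do not carry over. Pictures are saved under pics/ and viewed, and the job is handed in when it is done.

Besides the shell and the picture viewer there is one more tool, called after "Call:" as name([rows], argument=value, ...), one row to a line, values as JSON. step_arm: Moves the arm, as the interface text tells. Its arguments: {"type":"object","properties":{"targets":{"type":"array","items":{"type":"array"}},"gripper":{"type":"number"},"squeeze":{"type":"number"}},"required":["targets"]}

```bash
ls; mkdir -p pics
cat > h.py <<'E'
import numpy as np, cv2
from workcell import env, imaging
def grab(n,fn=None):
    s=env.read_state(); im=imaging.grab_frame(n)
    if fn: cv2.imwrite('pics/'+fn,im[:,:,::-1])
    return s,im
def cam(n,s=None):
    p=imaging.camera_params(n); K=np.array(p['mtx']);k1=p['k1']
    if 'position' in p: return K,k1,np.array(p['rotation']),np.array(p['position'])
    T=np.array(p['tool_from_camera']);R=np.array(s['orientation']);t=np.array(s['eef_pos'])
    return K,k1,R@T[:3,:3],R@T[:3,3]+t
def proj(c,X):
    K,k1,R,p=c; q=(np.atleast_2d(X)-p)@R; q=q[:,:2]/q[:,2:]
    q=q*(1+k1*(q**2).sum(1,keepdims=True)); return q@K[:2,:2].T+K[:2,2]
def ray(c,uv):
    K,k1,R,p=c
    d=cv2.undistortPoints(np.array(uv,float).reshape(-1,1,2),K,np.array([k1,0,0,0,0.]))[:,0] if False else None
    q=(np.atleast_2d(np.array(uv,float))-K[:2,2])@np.linalg.inv(K[:2,:2]).T
    u=q.copy()
    for _ in range(30): u=q/(1+k1*(u**2).sum(1,keepdims=True))
    return np.c_[u,np.ones(len(u))]@R.T
def onz(c,uv,z):
    d=ray(c,uv);p=c[3]; return p+d*((z-p[2])/d[:,2:])
E
python3 - <<'E'
from h import *
for n in('scene','side','wrist'):
    s,im=grab(n,n+'0.png'); c=cam(n,s); print(n,c[0].round(1).tolist(),c[1],c[2].round(3).tolist(),c[3].round(3))
print(s)
E
```

```text
pics
scene [[437.2, 0.0, 284.4], [0.0, 437.2, 211.3], [0.0, 0.0, 1.0]] 0.040476992953356716 [[0.722, 0.534, -0.44], [0.691, -0.552, 0.466], [0.006, -0.641, -0.768]] [ 0.983 -0.495  0.896]
side [[434.4, 0.0, 282.6], [0.0, 434.4, 208.1], [0.0, 0.0, 1.0]] -0.13565440772814583 [[0.975, -0.132, 0.178], [-0.221, -0.614, 0.758], [0.009, -0.779, -0.627]] [ 0.368 -0.715  0.669]
wrist [[302.7, 0.0, 274.4], [0.0, 302.7, 211.9], [0.0, 0.0, 1.0]] -0.05702092644947497 [[0.333, 0.893, 0.301], [0.943, -0.315, -0.109], [-0.002, 0.32, -0.947]] [0.105 0.543 0.374]
{'t': 0.1, 'joint_positions': array([ 6.27846604e+01,  1.87271954e+01, -1.10863959e+01,  6.02751545e+01,
       -5.48903933e-04,  8.23107297e+01]), 'joint_vel': array([ 0.0316673 , -0.04540424,  0.04616485,  0.06736087, -0.04976437,
        0.02002289]), 'effort': array([ 5.12836759e-04, -4.44237220e+01,  2.63038892e+01,  7.89832760e-03,
       -1.21398566e-04,  3.82167386e-06]), 'eef_pos': array([0.1835807 , 0.51789993, 0.23058635]), 'orientation': array([[-9.42489446e-01,  3.34235177e-01, -6.99850862e-04],
       [ 3.34235851e-01,  9.42488454e-01, -1.38181399e-03],
       [ 1.97750512e-04, -1.53626035e-03, -9.99998800e-01]]), 'contact_force': array([-0.29704525,  0.81246001,  0.38236425]), 'ft_torque': array([ 0.06306891, -0.05349659, -0.01421411]), 'width': 0.08541219704583533}
```

View pics/scene0.png

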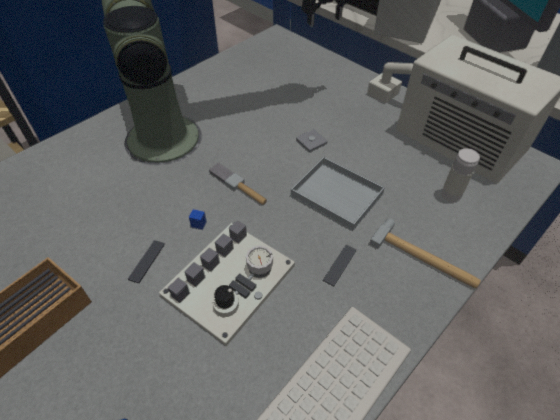

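View pics/side0.png

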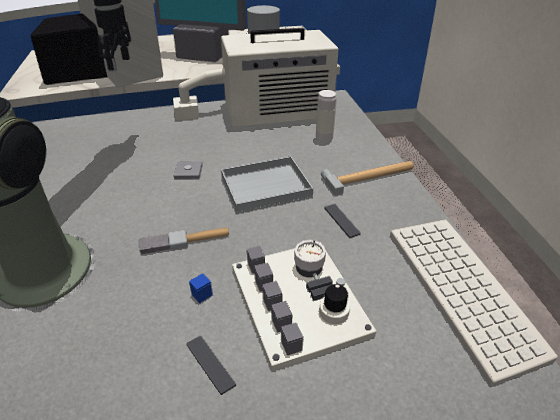

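View pics/wrist0.png

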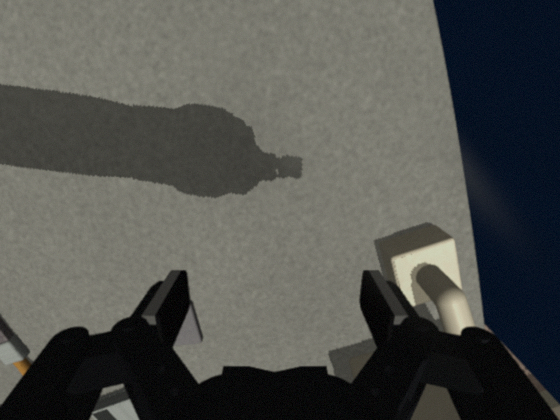

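Both views show five dark grey guards on the pins: scene (238,231), (224,243), (209,260), (195,273), (179,290). The blue cap lies on the bench at scene (198,219) and is not one of the guards meant. Next I enlarge and measure.

Run:
```python
from h import *
a=cv2.imread('pics/scene0.png')[210:345,150:310]; cv2.imwrite('pics/sc_crop.png',cv2.resize(a,None,fx=5,fy=5,interpolation=cv2.INTER_CUBIC)[:600,:800])
a=cv2.imread('pics/side0.png')[230:370,220:390]; cv2.imwrite('pics/si_crop.png',cv2.resize(a,None,fx=4,fy=4,interpolation=cv2.INTER_CUBIC))
```

```text
(no output)
```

View pics/sc_crop.png

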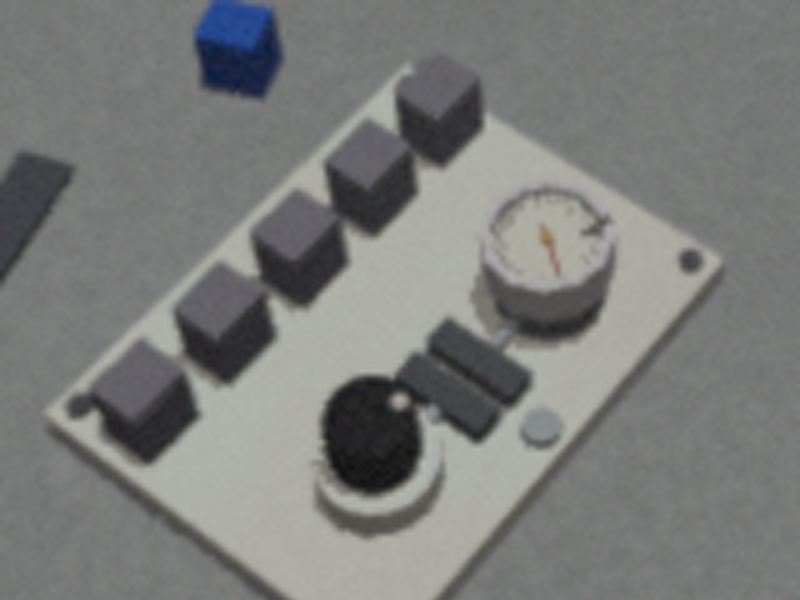

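View pics/si_crop.png

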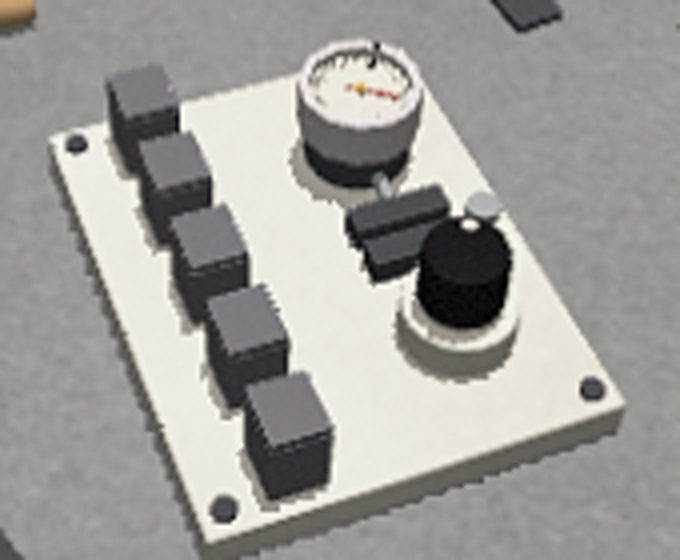

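Run:
```python
from h import *
cs=cam('scene');cd=cam('side')
sc=np.array([[408,66],[722,262],[50,415]])/5+[150,210]
si=np.array([[52,140],[624,405],[208,548]])/4+[220,230]
print(onz(cs,sc,.02).round(4));print(onz(cs,[[226,335]],.02).round(4));print(onz(cd,si,.02).round(4))
# guard tops z=.062 scene / side
g=np.array([[440,83],[371,148],[300,222],[222,298],[144,378]])/5+[150,210]
print(onz(cs,g,.062).round(4))
g=np.array([[142,92],[175,161],[210,236],[248,316],[290,406]])/4+[220,230]
print(onz(cd,g,.062).round(4))
# mask tray
```

```text
[[ 0.4125 -0.086   0.02  ]
 [ 0.6083 -0.0618  0.02  ]
 [ 0.4463 -0.3304  0.02  ]]
[[ 0.6277 -0.294   0.02  ]]
[[ 0.4111 -0.0904  0.02  ]
 [ 0.6376 -0.3079  0.02  ]
 [ 0.4417 -0.3363  0.02  ]]
[[ 0.4587 -0.1019  0.062 ]
 [ 0.4641 -0.1505  0.062 ]
 [ 0.4723 -0.2007  0.062 ]
 [ 0.4787 -0.2509  0.062 ]
 [ 0.4864 -0.2997  0.062 ]]
[[ 0.4563 -0.1077  0.062 ]
 [ 0.4635 -0.1566  0.062 ]
 [ 0.4702 -0.2055  0.062 ]
 [ 0.4771 -0.2535  0.062 ]
 [ 0.4838 -0.3031  0.062 ]]
```

Call:
step_arm([
  [[15,-36,1],[0,0,-0.0545]],
  [[15,-36,1],[0,0,-0.0545]],
  [[15,-36,1],[0,0,-0.0545]],
  [[15,-36,1],[0,0,-0.0545]],
  [[15,-36,1],[0,0,-0.0545]],
  [[15,-36,1],[0,0,-0.0545]],
  [[15,-36,1],[0,0,-0.0545]],
  [[15,-36,1],[0,0,-0.0545]],
  [[15,-36,1],[0,0,-0.0545]],
  [[15,-36,1],[0,0,-0.0545]],
])

```text
t: 1.15
eef_pos: [0.334, 0.1569, 0.2413]
orientation: [[-0.631, 0.776, 0.0], [0.776, 0.631, 0.0], [-0.0, 0.0, -1.0]]
contact_force: [0.6, 1.8, -0.4]
width: 0.0852
```

Call:
step_arm([
  [[15,-36,1],[0,0,-0.0545]],
  [[15,-36,1],[0,0,-0.0545]],
  [[15,-36,1],[0,0,-0.0545]],
  [[15,-36,1],[0,0,-0.0545]],
  [[15,-36,1],[0,0,-0.0545]],
  [[15,-36,1],[0,0,-0.0545]],
  [[15,-36,1],[0,0,-0.0545]],
  [[15,-36,1],[0,0,-0.0545]],
  [[15,-36,1],[0,0,-0.0545]],
  [[0,0,0],[0,0,-0.0545]],
])

```text
t: 2.15
eef_pos: [0.4705, -0.1698, 0.2499]
orientation: [[-0.133, 0.991, 0.001], [0.991, 0.133, -0.002], [-0.002, 0.001, -1.0]]
contact_force: [-1.2, 0.8, 0.4]
width: 0.0853
```

Run:
```python
from h import *
s,im=grab('wrist','w1.png'); print(s['t'],s['eef_pos'],s['orientation'].round(3),s['joint_positions'].round(1))
grab('scene','scene1.png')
```

```text
2.15 [ 0.47052946 -0.16983895  0.24993795] [[-0.133  0.991  0.001]
 [ 0.991  0.133 -0.002]
 [-0.002  0.001 -1.   ]] [-28.3  12.6 -16.5  60.8  -0.1  54.1]
```

View pics/w1.png

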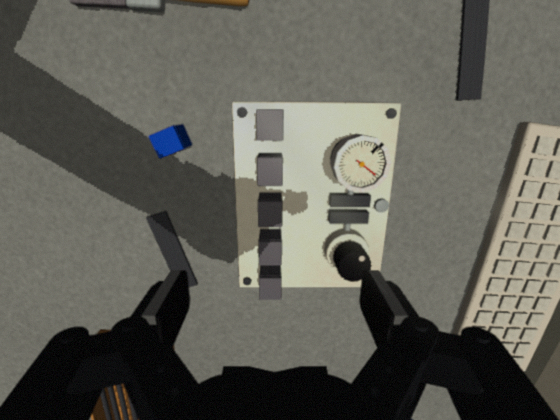

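The wrist view shows the whole plate, with corners at (233,102), (400,103), (380,289) and (240,287). The five grey guards stand in a column at x≈270, the gauge is at (360,161) and the knob at (352,260). The blue cap is at (170,140), off the plate.

Run:
```python
from h import *
s=env.read_state(); c=cam('wrist',s)
uv=[[233,102],[400,103],[380,289],[240,287]]
P=onz(c,uv,.02); print(P.round(4))
im=cv2.imread('pics/w1.png')
a=im[90:300,220:410]; cv2.imwrite('pics/w1c.png',cv2.resize(a,None,fx=2.85,fy=2.85,interpolation=cv2.INTER_CUBIC))
m=P.mean(0); print('center',m)
for i,j in((0,1),(1,2),(3,2),(0,3)): print(np.linalg.norm(P[i]-P[j]).round(4), np.degrees(np.arctan2(*(P[j]-P[i])[[1,0]])).round(2))
g=np.array([[269,124],[269,171]])
print(onz(c,[[269,121],[269.5,166.5]],.062).round(4))
a=cv2.imread('pics/scene1.png')[150:290,280:400]; cv2.imwrite('pics/tray1.png',cv2.resize(a,None,fx=4,fy=4,interpolation=cv2.INTER_CUBIC))
```

```text
[[ 0.4068 -0.0848  0.02  ]
 [ 0.6015 -0.0575  0.02  ]
 [ 0.6406 -0.3074  0.02  ]
 [ 0.4406 -0.3314  0.02  ]]
center [ 0.52236987 -0.1952766   0.02      ]
0.1966 7.99
0.2529 -81.09
0.2014 6.84
0.2489 -82.17
[[ 0.4519 -0.099   0.062 ]
 [ 0.4589 -0.1469  0.062 ]]
```

View pics/w1c.png

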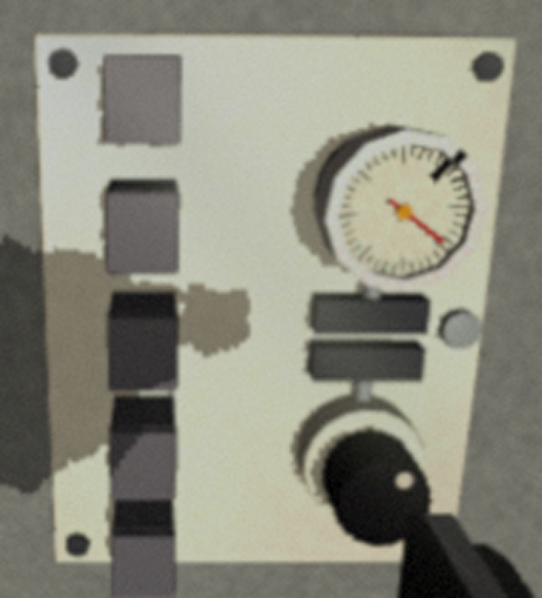

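View pics/tray1.png

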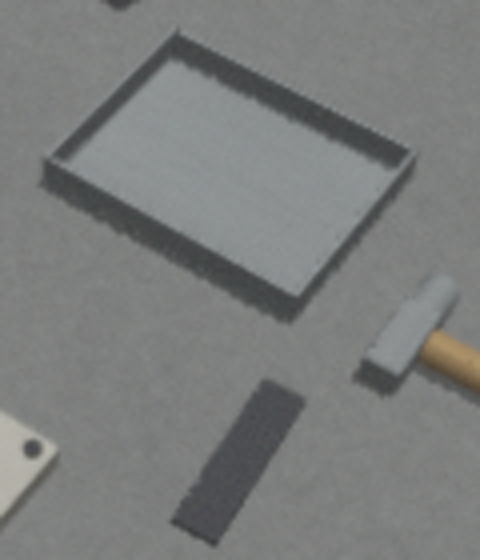

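Run:
```python
from h import *
s=env.read_state(); c=cam('wrist',s)
G=onz(c,np.array([[143,99],[143,231],[143,360],[143,463],[144,565]])/2.85+[220,90],.062); print(G.round(4))
d=G[0]-G[4]; print(np.degrees(np.arctan2(-d[0],d[1])),np.linalg.norm(d))
print('bez',onz(c,np.array([[403,211]])/2.85+[220,90],.066), 'knob',onz(c,np.array([[377,487]])/2.85+[220,90],.078))
for z in(.020,): 
  y=np.radians(7.7);R=np.array([[np.cos(y),-np.sin(y)],[np.sin(y),np.cos(y)]]);o=np.array([.5224,-.1953])
  for p in([-.055,.1],[-.055,0],[-.055,-.1],[.045,-.06],[.045,.06]): print(p,(o+R@p).round(4))
T=onz(cam('scene'),np.array([[178,32],[413,153],[297,300],[46,158]])/4+[280,150],.03);print(T.round(4),T.mean(0))
for i in range(4): e=T[(i+1)%4]-T[i];print(np.linalg.norm(e).round(4),np.degrees(np.arctan2(e[1],e[0])).round(1))
```

```text
[[ 0.4537 -0.1026  0.062 ]
 [ 0.4604 -0.1518  0.062 ]
 [ 0.4675 -0.2044  0.062 ]
 [ 0.4738 -0.2505  0.062 ]
 [ 0.481  -0.3003  0.062 ]]
7.862706633629806 0.1995712451233391
bez [[ 0.55772357 -0.12929287  0.066     ]] knob [[ 0.56952907 -0.24024669  0.078     ]]
[-0.055, 0.1] [ 0.4545 -0.1036]
[-0.055, 0] [ 0.4679 -0.2027]
[-0.055, -0.1] [ 0.4813 -0.3018]
[0.045, -0.06] [ 0.575  -0.2487]
[0.045, 0.06] [ 0.559  -0.1298]
[[0.4326 0.2537 0.03  ]
 [0.6233 0.2735 0.03  ]
 [0.6448 0.1195 0.03  ]
 [0.4485 0.0983 0.03  ]] [0.5373213  0.18626068 0.03      ]
0.1917 5.9
0.1556 -82.0
0.1974 -173.9
0.1562 95.8
```

Call:
step_arm([
  [[-2,8,-18],[0,0,0]],
  [[-2,8,-18],[0,0,0]],
  [[-2,8,-18],[0,0,0]],
  [[-2,8,-18],[0,0,0]],
  [[-2,8,-18],[0,0,0]],
  [[-2,8,-18],[0,0,0]],
  [[-2,8,-18],[0,0,0]],
  [[-2,8,-18],[0,0,0]],
  [[0,3,-6],[0,0,0]],
  [[0,0,0],[0,0,0]],
], gripper=50, squeeze=60)

```text
t: 3.25
eef_pos: [0.4519, -0.0976, 0.0998]
orientation: [[-0.142, 0.99, -0.002], [0.99, 0.142, 0.001], [0.001, -0.002, -1.0]]
contact_force: [-0.2, -0.5, -0.0]
width: 0.0503
```

Run:
```python
from h import *
s,im=grab('wrist','w2.png'); print(s['t'],s['eef_pos'],s['orientation'].round(3),s['width'])
```

```text
3.25 [ 0.45188805 -0.09756449  0.099779  ] [[-0.142  0.99  -0.002]
 [ 0.99   0.142  0.001]
 [ 0.001 -0.002 -1.   ]] 0.050263040545194294
```

View pics/w2.png

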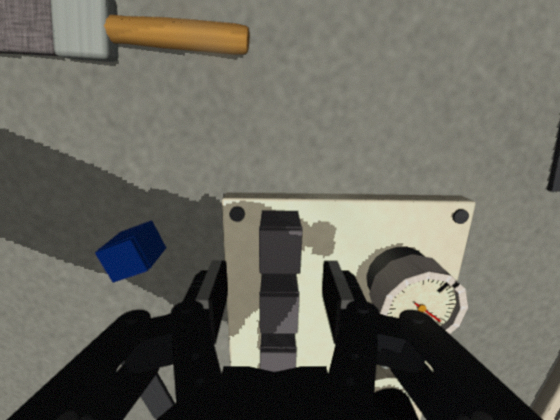

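Run:
```python
from h import *
for _ in range(1):
  s=env.read_state(); c=cam('wrist',s); print(onz(c,[[280.5,248]],.062).round(4),s['eef_pos'])
im=cv2.imread('pics/w2.png')[190:330,210:350]; cv2.imwrite('pics/w2c.png',cv2.resize(im,None,fx=4,fy=4))
```

```text
[[ 0.4564 -0.1048  0.062 ]] [ 0.45273872 -0.09823427  0.10051853]
```

View pics/w2c.png

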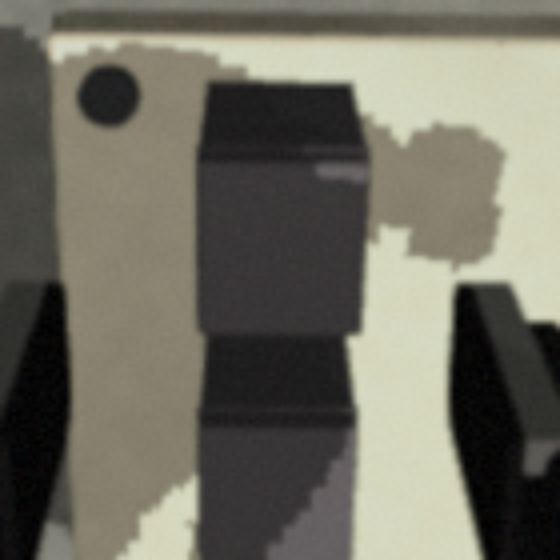

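The crop confirms the grey guard on the far pin (wrist (280,250)); the blue cap at (130,252) is the lookalike and is not meant.

Call:
step_arm([
  [[1,-2,-12],[0,0,0]],
  [[1,-2,-12],[0,0,0]],
  [[1,-2,-12],[0,0,0]],
  [[0,-1,-12],[0,0,0]],
  [[0,0,-12],[0,0,0]],
  [[0,0,-11],[0,0,0]],
  [[0,0,0],[0,0,0]],
  [[0,0,0],[0,0,0]],
  [[0,0,0],[0,0,0]],
  [[0,0,0],[0,0,0]],
])

```text
t: 4.3
eef_pos: [0.4563, -0.1058, 0.0298]
orientation: [[-0.14, 0.99, 0.001], [0.99, 0.14, -0.0], [-0.001, 0.001, -1.0]]
contact_force: [0.7, -1.0, -0.3]
width: 0.0503
```

Call:
step_arm([
  [[0,0,0],[0,0,0]],
  [[0,0,0],[0,0,0]],
  [[0,0,0],[0,0,0]],
  [[0,0,0],[0,0,0]],
  [[0,0,0],[0,0,0]],
  [[0,0,0],[0,0,0]],
  [[0,0,3],[0,0,0]],
  [[0,0,3],[0,0,0]],
  [[0,0,5],[0,0,0]],
  [[0,0,5],[0,0,0]],
], gripper=15)

```text
t: 5.3
eef_pos: [0.4558, -0.1056, 0.0458]
orientation: [[-0.14, 0.99, -0.0], [0.99, 0.14, 0.0], [0.0, -0.0, -1.0]]
contact_force: [0.7, -0.4, -0.4]
width: 0.0271
```

Call:
step_arm([
  [[0,0,10],[0,0,0]],
  [[0,0,20],[0,0,0]],
  [[0,0,25],[0,0,0]],
  [[5,15,20],[0,0,0]],
  [[12,30,8],[0,0,0]],
  [[12,38,0],[0,0,0]],
  [[12,38,0],[0,0,0]],
  [[12,38,0],[0,0,0]],
  [[12,38,0],[0,0,0]],
  [[12,38,0],[0,0,0]],
])

```text
t: 6.3
eef_pos: [0.5333, 0.1311, 0.1296]
orientation: [[-0.14, 0.99, 0.001], [0.99, 0.14, -0.0], [-0.0, 0.001, -1.0]]
contact_force: [0.9, -0.3, 0.7]
width: 0.0268
```

Call:
step_arm([
  [[12,35,0],[0,0,0]],
  [[12,35,0],[0,0,0]],
  [[8,20,0],[0,0,0]],
  [[5,15,0],[0,0,0]],
  [[0,0,0],[0,0,0]],
  [[0,0,0],[0,0,0]],
  [[0,0,0],[0,0,0]],
  [[0,0,0],[0,0,0]],
  [[0,0,0],[0,0,0]],
  [[0,0,0],[0,0,0]],
])

```text
t: 7.3
eef_pos: [0.5698, 0.2339, 0.1284]
orientation: [[-0.139, 0.99, -0.0], [0.99, 0.139, -0.0], [-0.0, -0.0, -1.0]]
contact_force: [0.4, 0.1, -0.9]
width: 0.0272
```

Run:
```python
from h import *
s,im=grab('wrist','w3.png'); print(s['t'],s['eef_pos'],s['orientation'].round(3),s['width'])
grab('scene','scene3.png')
```

```text
7.3 [0.56981842 0.23387007 0.12841367] [[-0.139  0.99  -0.   ]
 [ 0.99   0.139 -0.   ]
 [-0.    -0.    -1.   ]] 0.027248639266167655
```

View pics/w3.png

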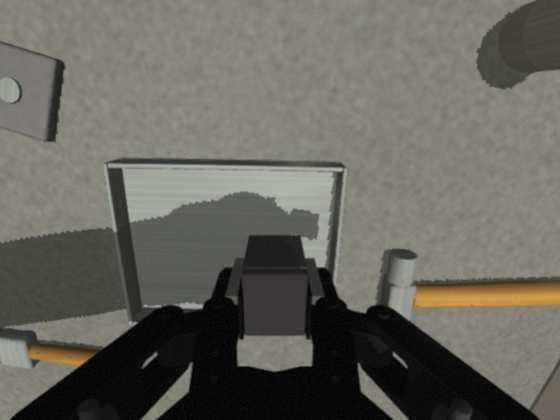

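View pics/scene3.png

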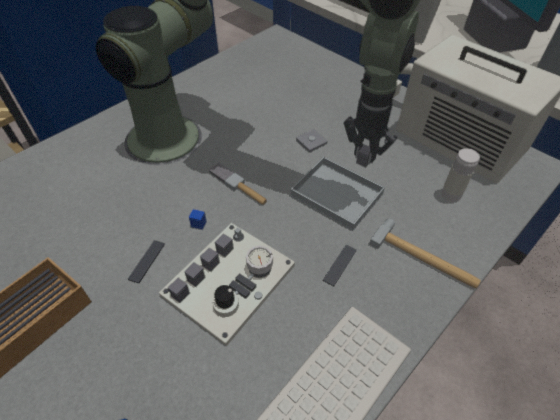

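The guard is held, with its pin bare behind it. In the wrist view the tray's far rim runs from (107,163) to (346,166), and its near-left corner is at (132,323).

```bash
cat >> h.py <<'E'
def tr(center,yaw,p):
    y=np.radians(yaw);R=np.array([[np.cos(y),-np.sin(y)],[np.sin(y),np.cos(y)]]);return np.array(center)+R@np.array(p)
E
python3 - <<'E'
from h import *
s=env.read_state(); c=cam('wrist',s)
P=onz(c,[[107,162],[346,165],[132,325]],.03);print(P.round(4))
e=P[1]-P[0];print(np.linalg.norm(e),np.degrees(np.arctan2(e[1],e[0])),np.linalg.norm(P[2]-P[0]))
y=np.degrees(np.arctan2(e[1],e[0])); m=(P[1]+P[0])[:2]/2; cc=tr(m,y,[0,-.08]); print('c',cc)
for p in([-.04,-.047],[.04,-.047],[-.04,0],[.04,0],[-.04,.047],[.04,.047]): print(p,tr(cc,y,p).round(4))
E
```

```text
[[0.4276 0.2554 0.03  ]
 [0.6203 0.2796 0.03  ]
 [0.4456 0.095  0.03  ]]
0.19418358418256615 7.1654962959608275 0.16134384319992634
c [0.5339621  0.18809126]
[-0.04, -0.047] [0.5001 0.1365]
[0.04, -0.047] [0.5795 0.1464]
[-0.04, 0] [0.4943 0.1831]
[0.04, 0] [0.5736 0.1931]
[-0.04, 0.047] [0.4884 0.2297]
[0.04, 0.047] [0.5678 0.2397]
```

Call:
step_arm([
  [[-1,2,-20],[0,0,0]],
  [[-1,2,-20],[0,0,0]],
  [[0,1,-20],[0,0,0]],
  [[0,0,-20],[0,0,0]],
  [[0,0,-16],[0,0,0]],
  [[0,0,-10],[0,0,0]],
  [[0,0,-4],[0,0,0]],
  [[0,0,0],[0,0,0]],
  [[0,0,0],[0,0,0]],
  [[0,0,0],[0,0,0]],
])

```text
t: 8.4
eef_pos: [0.5686, 0.2396, 0.0192]
orientation: [[-0.14, 0.99, 0.002], [0.99, 0.14, 0.0], [0.0, 0.002, -1.0]]
contact_force: [-0.2, 1.1, -0.7]
width: 0.0266
```

Call:
step_arm([
  [[0,0,0],[0,0,0]],
  [[0,0,0],[0,0,0]],
  [[0,0,0],[0,0,0]],
  [[0,0,0],[0,0,0]],
  [[0,0,0],[0,0,0]],
  [[0,0,10],[0,0,0]],
  [[0,0,20],[0,0,0]],
  [[0,0,25],[0,0,0]],
  [[0,0,30],[0,0,0]],
  [[0,-20,20],[0,0,0]],
], gripper=45)

```text
t: 9.4
eef_pos: [0.5688, 0.2212, 0.1262]
orientation: [[-0.142, 0.99, 0.003], [0.99, 0.142, 0.002], [0.001, 0.003, -1.0]]
contact_force: [0.8, -0.6, -0.1]
width: 0.0449
```

Call:
step_arm([
  [[-10,-37,0],[0,0,0]],
  [[-10,-38,0],[0,0,0]],
  [[-11,-38,0],[0,0,0]],
  [[-11,-38,0],[0,0,0]],
  [[-11,-38,0],[0,0,0]],
  [[-11,-38,0],[0,0,0]],
  [[-11,-38,0],[0,0,0]],
  [[-11,-38,0],[0,0,0]],
  [[-10,-38,0],[0,0,0]],
  [[-10,-36,0],[0,0,0]],
])

```text
t: 10.4
eef_pos: [0.4615, -0.1593, 0.1242]
orientation: [[-0.139, 0.99, 0.001], [0.99, 0.139, -0.001], [-0.001, 0.001, -1.0]]
contact_force: [0.0, -0.8, 0.0]
width: 0.0452
```

Call:
step_arm([
  [[0,0,-16],[0,0,0]],
  [[0,0,-16],[0,0,0]],
  [[0,0,0],[0,0,0]],
  [[0,0,0],[0,0,0]],
  [[0,0,0],[0,0,0]],
  [[0,0,0],[0,0,0]],
  [[0,0,0],[0,0,0]],
  [[0,0,0],[0,0,0]],
  [[0,0,0],[0,0,0]],
  [[0,0,0],[0,0,0]],
], gripper=50)

```text
t: 11.4
eef_pos: [0.4619, -0.1576, 0.0913]
orientation: [[-0.14, 0.99, 0.0], [0.99, 0.14, -0.0], [-0.0, 0.0, -1.0]]
contact_force: [-0.7, 1.1, 0.1]
width: 0.05
```

Run:
```python
from h import *
s,im=grab('wrist','w4.png'); print(s['t'],s['eef_pos'],s['orientation'].round(3),s['width'])
im=cv2.imread('pics/w4.png')[190:330,210:350]; cv2.imwrite('pics/w4c.png',cv2.resize(im,None,fx=4,fy=4))
grab('scene','scene4.png')
a=cv2.imread('pics/scene4.png')[150:300,200:400]; cv2.imwrite('pics/sc4c.png',cv2.resize(a,None,fx=3,fy=3))
```

```text
11.4 [ 0.4618662  -0.15760059  0.09134995] [[-0.14  0.99  0.  ]
 [ 0.99  0.14 -0.  ]
 [-0.    0.   -1.  ]] 0.05001938293027168
```

View pics/w4c.png

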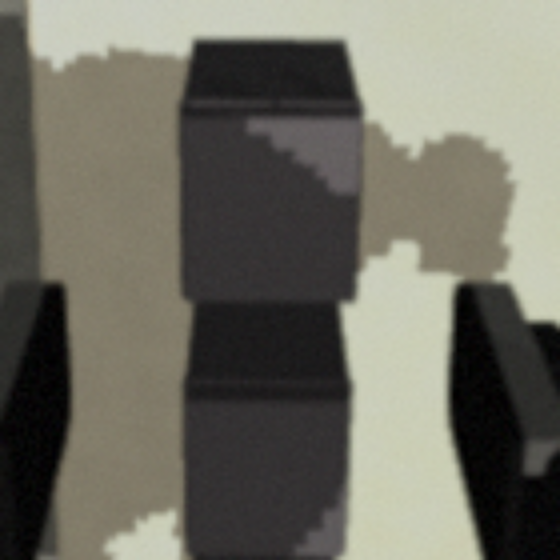

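View pics/sc4c.png

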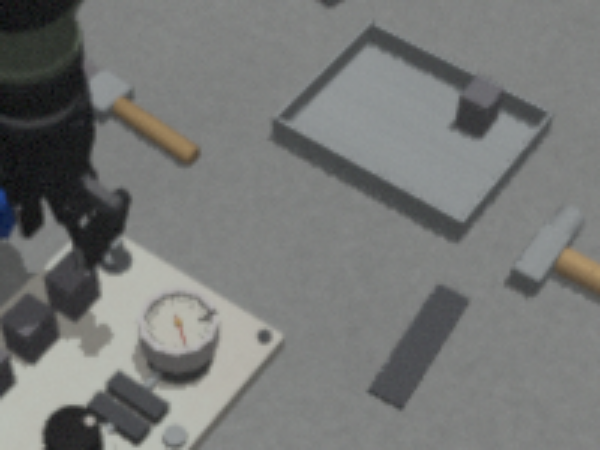

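Run:
```python
from h import *
s=env.read_state(); c=cam('wrist',s); print(onz(c,[[277.7,240.7]],.062).round(4),s['eef_pos'])
```

```text
[[ 0.4621 -0.155   0.062 ]] [ 0.46179274 -0.15757305  0.09126388]
```

The first guard stands in the tray at its far right. The next guard measures (0.462, -0.155), 50 mm along from the first, as expected.

Call:
step_arm([
  [[0,1,-12],[0,0,0]],
  [[0,1,-12],[0,0,0]],
  [[0,0,-14],[0,0,0]],
  [[0,0,-12],[0,0,0]],
  [[0,0,-8],[0,0,0]],
  [[0,0,-4],[0,0,0]],
  [[0,0,0],[0,0,0]],
  [[0,0,0],[0,0,0]],
  [[0,0,0],[0,0,0]],
  [[0,0,0],[0,0,0]],
])

```text
t: 12.5
eef_pos: [0.4622, -0.1558, 0.0297]
orientation: [[-0.14, 0.99, 0.001], [0.99, 0.14, -0.0], [-0.001, 0.001, -1.0]]
contact_force: [1.7, -0.1, -0.2]
width: 0.0498
```

Call:
step_arm([
  [[0,0,0],[0,0,0]],
  [[0,0,0],[0,0,0]],
  [[0,0,0],[0,0,0]],
  [[0,0,0],[0,0,0]],
  [[0,0,0],[0,0,0]],
  [[0,0,0],[0,0,0]],
  [[0,0,3],[0,0,0]],
  [[0,0,3],[0,0,0]],
  [[0,0,5],[0,0,0]],
  [[0,0,5],[0,0,0]],
], gripper=15)

```text
t: 13.5
eef_pos: [0.4619, -0.1556, 0.0458]
orientation: [[-0.14, 0.99, -0.0], [0.99, 0.14, -0.0], [-0.0, -0.0, -1.0]]
contact_force: [0.9, 1.1, -1.8]
width: 0.0273
```

Call:
step_arm([
  [[0,0,10],[0,0,0]],
  [[0,0,20],[0,0,0]],
  [[0,0,25],[0,0,0]],
  [[1,15,20],[0,0,0]],
  [[2,30,8],[0,0,0]],
  [[3,40,0],[0,0,0]],
  [[3,40,0],[0,0,0]],
  [[3,40,0],[0,0,0]],
  [[3,40,0],[0,0,0]],
  [[3,40,0],[0,0,0]],
])

```text
t: 14.5
eef_pos: [0.4794, 0.0907, 0.1294]
orientation: [[-0.139, 0.99, 0.0], [0.99, 0.139, -0.001], [-0.001, 0.0, -1.0]]
contact_force: [1.1, 0.8, -0.3]
width: 0.0273
```

Call:
step_arm([
  [[3,40,0],[0,0,0]],
  [[3,40,0],[0,0,0]],
  [[3,40,0],[0,0,0]],
  [[0,20,0],[0,0,0]],
  [[0,0,0],[0,0,0]],
  [[0,0,0],[0,0,0]],
  [[0,0,0],[0,0,0]],
  [[0,0,0],[0,0,0]],
  [[0,0,0],[0,0,0]],
  [[0,0,0],[0,0,0]],
])

```text
t: 15.5
eef_pos: [0.4889, 0.2287, 0.1284]
orientation: [[-0.138, 0.99, -0.0], [0.99, 0.138, -0.0], [-0.0, -0.0, -1.0]]
contact_force: [0.0, -0.2, -0.4]
width: 0.0272
```

Run:
```python
from h import *
s,im=grab('wrist','w5.png'); print(s['t'],s['eef_pos'],s['width'])
```

```text
15.5 [0.48893616 0.22869028 0.12835487] 0.027246785654649257
```

View pics/w5.png

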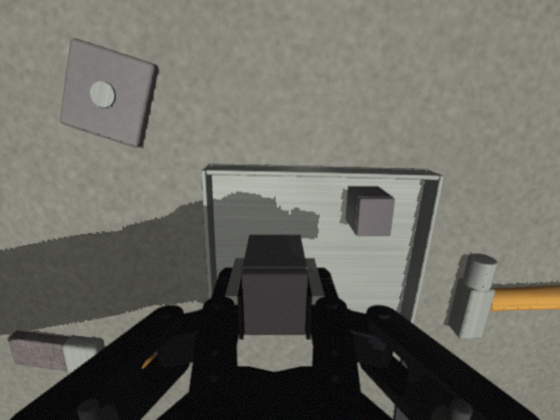

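Run:
```python
from h import *
s=env.read_state(); c=cam('wrist',s)
P=onz(c,[[204,167],[440,174]],.03);print(P.round(4))
```

```text
[[0.4262 0.2567 0.03  ]
 [0.6185 0.2785 0.03  ]]
```

Tray unmoved; placing.

Call:
step_arm([
  [[0,0,-20],[0,0,0]],
  [[0,0,-20],[0,0,0]],
  [[0,0,-20],[0,0,0]],
  [[0,0,-20],[0,0,0]],
  [[0,0,-16],[0,0,0]],
  [[0,0,-10],[0,0,0]],
  [[0,0,-4],[0,0,0]],
  [[0,0,0],[0,0,0]],
  [[0,0,0],[0,0,0]],
  [[0,0,0],[0,0,0]],
])

```text
t: 16.55
eef_pos: [0.4895, 0.2296, 0.0191]
orientation: [[-0.14, 0.99, 0.001], [0.99, 0.14, 0.0], [0.0, 0.001, -1.0]]
contact_force: [-0.5, 0.2, -0.9]
width: 0.0269
```

Call:
step_arm([
  [[0,0,0],[0,0,0]],
  [[0,0,0],[0,0,0]],
  [[0,0,0],[0,0,0]],
  [[0,0,0],[0,0,0]],
  [[0,0,0],[0,0,0]],
  [[0,0,10],[0,0,0]],
  [[0,0,20],[0,0,0]],
  [[0,0,25],[0,0,0]],
  [[0,0,30],[0,0,0]],
  [[0,-20,20],[0,0,0]],
], gripper=45)

```text
t: 17.55
eef_pos: [0.4899, 0.2109, 0.126]
orientation: [[-0.142, 0.99, 0.003], [0.99, 0.142, 0.002], [0.001, 0.003, -1.0]]
contact_force: [-0.4, -0.8, -0.5]
width: 0.0449
```

Call:
step_arm([
  [[-2,-40,0],[0,0,0]],
  [[-2,-42,0],[0,0,0]],
  [[-2,-42,0],[0,0,0]],
  [[-2,-42,0],[0,0,0]],
  [[-2,-42,0],[0,0,0]],
  [[-2,-42,0],[0,0,0]],
  [[-2,-42,0],[0,0,0]],
  [[-2,-42,0],[0,0,0]],
  [[-2,-42,0],[0,0,0]],
  [[-2,-38,0],[0,0,0]],
])

```text
t: 18.55
eef_pos: [0.4687, -0.2068, 0.1242]
orientation: [[-0.139, 0.99, 0.001], [0.99, 0.139, -0.001], [-0.001, 0.001, -1.0]]
contact_force: [0.9, 1.2, 0.6]
width: 0.0446
```

Call:
step_arm([
  [[0,0,-16],[0,0,0]],
  [[0,0,-16],[0,0,0]],
  [[0,0,0],[0,0,0]],
  [[0,0,0],[0,0,0]],
  [[0,0,0],[0,0,0]],
  [[0,0,0],[0,0,0]],
  [[0,0,0],[0,0,0]],
  [[0,0,0],[0,0,0]],
  [[0,0,0],[0,0,0]],
  [[0,0,0],[0,0,0]],
], gripper=50)

```text
t: 19.55
eef_pos: [0.4688, -0.2046, 0.0913]
orientation: [[-0.14, 0.99, 0.0], [0.99, 0.14, -0.0], [-0.0, 0.0, -1.0]]
contact_force: [0.0, -0.6, -0.6]
width: 0.0501
```

Run:
```python
from h import *
s,im=grab('wrist','w6.png'); print(s['t'],s['eef_pos'],s['width'])
im=cv2.imread('pics/w6.png')[190:330,210:350]; cv2.imwrite('pics/w6c.png',cv2.resize(im,None,fx=4,fy=4))
```

```text
19.55 [ 0.46883103 -0.20458384  0.0913172 ] 0.05012786944471749
```

View pics/w6c.png

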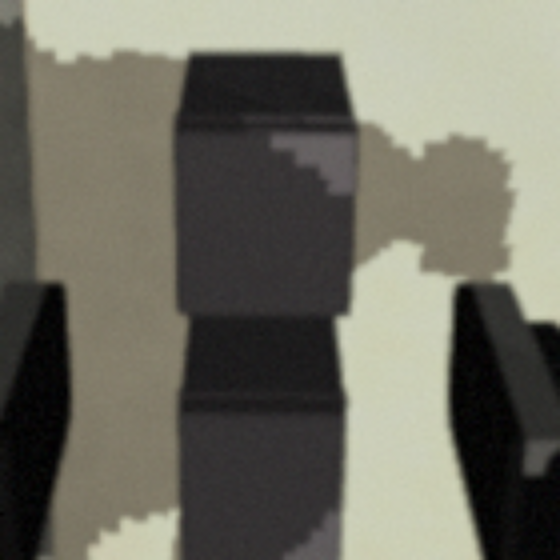

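Call:
step_arm([
  [[-0.5,0,-12],[0,0,0]],
  [[0,0,-12],[0,0,0]],
  [[0,0,-14],[0,0,0]],
  [[0,0,-12],[0,0,0]],
  [[0,0,-8],[0,0,0]],
  [[0,0,-4],[0,0,0]],
  [[0,0,0],[0,0,0]],
  [[0,0,0],[0,0,0]],
  [[0,0,0],[0,0,0]],
  [[0,0,0],[0,0,0]],
])

```text
t: 20.6
eef_pos: [0.4687, -0.2049, 0.0298]
orientation: [[-0.14, 0.99, 0.001], [0.99, 0.14, -0.001], [-0.001, 0.001, -1.0]]
contact_force: [-0.4, 0.0, -0.5]
width: 0.0503
```

Call:
step_arm([
  [[0,0,0],[0,0,0]],
  [[0,0,0],[0,0,0]],
  [[0,0,0],[0,0,0]],
  [[0,0,0],[0,0,0]],
  [[0,0,0],[0,0,0]],
  [[0,0,0],[0,0,0]],
  [[0,0,3],[0,0,0]],
  [[0,0,3],[0,0,0]],
  [[0,0,5],[0,0,0]],
  [[0,0,5],[0,0,0]],
], gripper=15)

```text
t: 21.6
eef_pos: [0.4683, -0.2045, 0.0458]
orientation: [[-0.14, 0.99, -0.0], [0.99, 0.14, 0.0], [0.0, -0.0, -1.0]]
contact_force: [1.0, 0.2, -0.9]
width: 0.0273
```

Call:
step_arm([
  [[0,0,10],[0,0,0]],
  [[0,0,20],[0,0,0]],
  [[0,0,25],[0,0,0]],
  [[4,15,20],[0,0,0]],
  [[8,30,8],[0,0,0]],
  [[11,42,0],[0,0,0]],
  [[11,42,0],[0,0,0]],
  [[11,42,0],[0,0,0]],
  [[11,42,0],[0,0,0]],
  [[11,42,0],[0,0,0]],
])

```text
t: 22.6
eef_pos: [0.5353, 0.0518, 0.1295]
orientation: [[-0.139, 0.99, 0.0], [0.99, 0.139, -0.001], [-0.001, 0.0, -1.0]]
contact_force: [-0.2, 0.0, -0.7]
width: 0.0272
```

Call:
step_arm([
  [[10,38,0],[0,0,0]],
  [[10,38,0],[0,0,0]],
  [[10,38,0],[0,0,0]],
  [[8,29,0],[0,0,0]],
  [[0,0,0],[0,0,0]],
  [[0,0,0],[0,0,0]],
  [[0,0,0],[0,0,0]],
  [[0,0,0],[0,0,0]],
  [[0,0,0],[0,0,0]],
  [[0,0,0],[0,0,0]],
])

```text
t: 23.6
eef_pos: [0.5733, 0.1926, 0.1284]
orientation: [[-0.138, 0.99, -0.0], [0.99, 0.138, -0.0], [-0.0, -0.0, -1.0]]
contact_force: [0.6, 0.7, -0.9]
width: 0.0277
```

Run:
```python
from h import *
s,im=grab('wrist','w7.png'); print(s['t'],s['eef_pos'],s['width'])
```

```text
23.6 [0.57332516 0.19259805 0.12844503] 0.027713340405542235
```

View pics/w7.png

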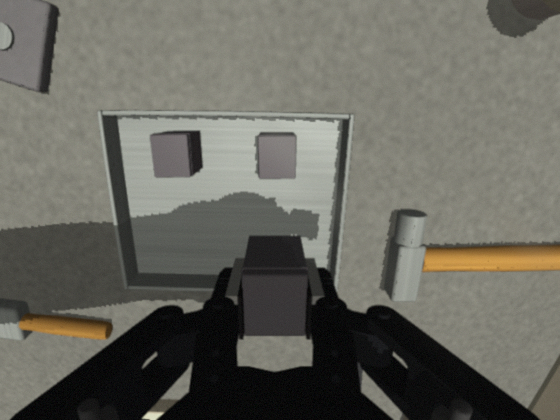

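Two guards stand in the tray (173,155) and (276,155), the third is held above it, and the tray has not moved.

Call:
step_arm([
  [[0,0,-20],[0,0,0]],
  [[0,0,-20],[0,0,0]],
  [[0,0,-20],[0,0,0]],
  [[0,0,-20],[0,0,0]],
  [[0,0,-16],[0,0,0]],
  [[0,0,-10],[0,0,0]],
  [[0,0,-4],[0,0,0]],
  [[0,0,0],[0,0,0]],
  [[0,0,0],[0,0,0]],
  [[0,0,0],[0,0,0]],
])

```text
t: 24.65
eef_pos: [0.574, 0.1935, 0.0192]
orientation: [[-0.14, 0.99, 0.002], [0.99, 0.14, 0.0], [0.0, 0.002, -1.0]]
contact_force: [-0.5, -0.8, -0.4]
width: 0.0273
```

Call:
step_arm([
  [[0,0,0],[0,0,0]],
  [[0,0,0],[0,0,0]],
  [[0,0,0],[0,0,0]],
  [[0,0,0],[0,0,0]],
  [[0,0,0],[0,0,0]],
  [[0,0,10],[0,0,0]],
  [[0,0,20],[0,0,0]],
  [[0,0,25],[0,0,0]],
  [[0,0,30],[0,0,0]],
  [[0,-20,20],[0,0,0]],
], gripper=45)

```text
t: 25.65
eef_pos: [0.5742, 0.1751, 0.1262]
orientation: [[-0.142, 0.99, 0.003], [0.99, 0.142, 0.001], [0.001, 0.003, -1.0]]
contact_force: [0.7, -1.4, 0.3]
width: 0.0448
```

Call:
step_arm([
  [[-9,-40,0],[0,0,0]],
  [[-10,-43,0],[0,0,0]],
  [[-10,-43,0],[0,0,0]],
  [[-10,-43,0],[0,0,0]],
  [[-10,-43,0],[0,0,0]],
  [[-10,-43,0],[0,0,0]],
  [[-10,-43,0],[0,0,0]],
  [[-10,-43,0],[0,0,0]],
  [[-10,-43,0],[0,0,0]],
  [[-9,-43,0],[0,0,0]],
])

```text
t: 26.65
eef_pos: [0.4748, -0.2554, 0.1242]
orientation: [[-0.139, 0.99, 0.001], [0.99, 0.139, -0.001], [-0.001, 0.001, -1.0]]
contact_force: [0.7, 0.3, -0.1]
width: 0.0449
```

Call:
step_arm([
  [[0,0,-16],[0,0,0]],
  [[0,0,-16],[0,0,0]],
  [[0,0,0],[0,0,0]],
  [[0,0,0],[0,0,0]],
  [[0,0,0],[0,0,0]],
  [[0,0,0],[0,0,0]],
  [[0,0,0],[0,0,0]],
  [[0,0,0],[0,0,0]],
  [[0,0,0],[0,0,0]],
  [[0,0,0],[0,0,0]],
], gripper=50)

```text
t: 27.65
eef_pos: [0.4753, -0.2536, 0.0913]
orientation: [[-0.14, 0.99, 0.0], [0.99, 0.14, -0.0], [-0.0, 0.0, -1.0]]
contact_force: [-1.1, -0.2, 0.6]
width: 0.0497
```

Run:
```python
from h import *
s,im=grab('wrist','w8.png'); print(s['t'],s['eef_pos'],s['width'])
im=cv2.imread('pics/w8.png')[190:330,210:350]; cv2.imwrite('pics/w8c.png',cv2.resize(im,None,fx=4,fy=4))
```

```text
27.65 [ 0.47534137 -0.25356395  0.09132661] 0.04972097676535203
```

View pics/w8c.png

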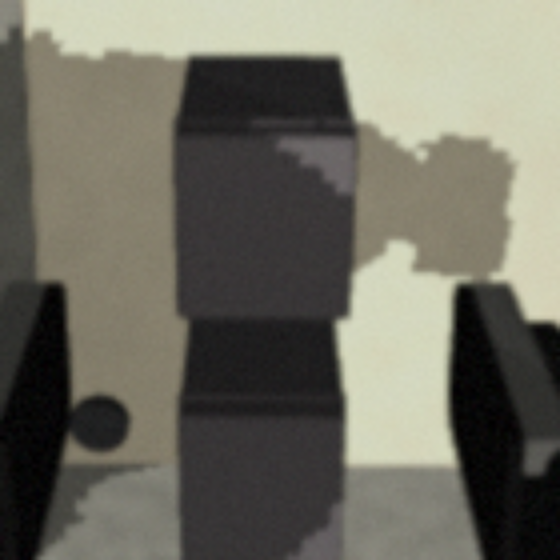

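Call:
step_arm([
  [[-0.5,0,-12],[0,0,0]],
  [[0,0,-12],[0,0,0]],
  [[0,0,-14],[0,0,0]],
  [[0,0,-12],[0,0,0]],
  [[0,0,-8],[0,0,0]],
  [[0,0,-4],[0,0,0]],
  [[0,0,0],[0,0,0]],
  [[0,0,0],[0,0,0]],
  [[0,0,0],[0,0,0]],
  [[0,0,0],[0,0,0]],
])

```text
t: 28.7
eef_pos: [0.4752, -0.2538, 0.0298]
orientation: [[-0.14, 0.99, 0.001], [0.99, 0.14, -0.001], [-0.001, 0.001, -1.0]]
contact_force: [0.1, -0.2, -0.3]
width: 0.0499
```

Call:
step_arm([
  [[0,0,0],[0,0,0]],
  [[0,0,0],[0,0,0]],
  [[0,0,0],[0,0,0]],
  [[0,0,0],[0,0,0]],
  [[0,0,0],[0,0,0]],
  [[0,0,0],[0,0,0]],
  [[0,0,3],[0,0,0]],
  [[0,0,3],[0,0,0]],
  [[0,0,5],[0,0,0]],
  [[0,0,5],[0,0,0]],
], gripper=15)

```text
t: 29.7
eef_pos: [0.4747, -0.2535, 0.0458]
orientation: [[-0.14, 0.99, -0.0], [0.99, 0.14, 0.0], [0.0, -0.0, -1.0]]
contact_force: [1.0, -0.0, -1.6]
width: 0.0271
```

Call:
step_arm([
  [[0,0,10],[0,0,0]],
  [[0,0,20],[0,0,0]],
  [[0,0,25],[0,0,0]],
  [[1,17,20],[0,0,0]],
  [[1,30,8],[0,0,0]],
  [[2,42,0],[0,0,0]],
  [[2,42,0],[0,0,0]],
  [[2,42,0],[0,0,0]],
  [[2,42,0],[0,0,0]],
  [[2,42,0],[0,0,0]],
])

```text
t: 30.7
eef_pos: [0.4865, 0.0047, 0.1296]
orientation: [[-0.139, 0.99, 0.001], [0.99, 0.139, -0.001], [-0.001, 0.001, -1.0]]
contact_force: [1.2, -0.1, -0.4]
width: 0.0273
```

Call:
step_arm([
  [[2,42,0],[0,0,0]],
  [[2,42,0],[0,0,0]],
  [[2,42,0],[0,0,0]],
  [[2,38,0],[0,0,0]],
  [[0,16,0],[0,0,0]],
  [[0,0,0],[0,0,0]],
  [[0,0,0],[0,0,0]],
  [[0,0,0],[0,0,0]],
  [[0,0,0],[0,0,0]],
  [[0,0,0],[0,0,0]],
])

```text
t: 31.7
eef_pos: [0.4949, 0.1824, 0.1284]
orientation: [[-0.138, 0.99, -0.0], [0.99, 0.138, -0.0], [-0.0, -0.0, -1.0]]
contact_force: [0.2, -0.7, -1.0]
width: 0.027
```

Run:
```python
from h import *
s,im=grab('wrist','w9.png'); print(s['t'],s['eef_pos'],s['width'])
```

```text
31.7 [0.49491626 0.18244439 0.12840417] 0.026967299429366542
```

View pics/w9.png

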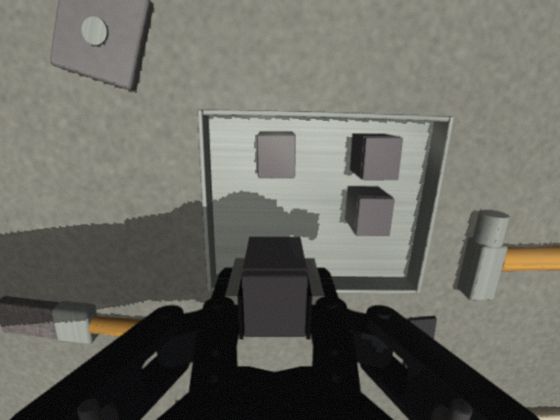

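Call:
step_arm([
  [[0,0,-20],[0,0,0]],
  [[0,0,-20],[0,0,0]],
  [[0,0,-20],[0,0,0]],
  [[0,0,-20],[0,0,0]],
  [[0,0,-16],[0,0,0]],
  [[0,0,-10],[0,0,0]],
  [[0,0,-4],[0,0,0]],
  [[0,0,0],[0,0,0]],
  [[0,0,0],[0,0,0]],
  [[0,0,0],[0,0,0]],
])

```text
t: 32.75
eef_pos: [0.4955, 0.1835, 0.0191]
orientation: [[-0.14, 0.99, 0.001], [0.99, 0.14, 0.0], [0.0, 0.001, -1.0]]
contact_force: [0.5, 0.2, -0.0]
width: 0.0273
```

Call:
step_arm([
  [[0,0,0],[0,0,0]],
  [[0,0,0],[0,0,0]],
  [[0,0,0],[0,0,0]],
  [[0,0,0],[0,0,0]],
  [[0,0,0],[0,0,0]],
  [[0,0,10],[0,0,0]],
  [[0,0,20],[0,0,0]],
  [[0,0,25],[0,0,0]],
  [[0,0,30],[0,0,0]],
  [[0,-20,20],[0,0,0]],
], gripper=45)

```text
t: 33.75
eef_pos: [0.4958, 0.1648, 0.126]
orientation: [[-0.142, 0.99, 0.003], [0.99, 0.142, 0.001], [0.001, 0.003, -1.0]]
contact_force: [0.3, -0.4, -0.9]
width: 0.045
```

Call:
step_arm([
  [[-1,-44,0],[0,0,0]],
  [[-1,-44,0],[0,0,0]],
  [[-1,-44,0],[0,0,0]],
  [[-1,-44,0],[0,0,0]],
  [[-1,-44,0],[0,0,0]],
  [[-1,-44,0],[0,0,0]],
  [[-1,-44,0],[0,0,0]],
  [[-2,-44,0],[0,0,0]],
  [[-2,-44,0],[0,0,0]],
  [[-2,-44,0],[0,0,0]],
])

```text
t: 34.75
eef_pos: [0.4816, -0.2785, 0.1242]
orientation: [[-0.139, 0.99, 0.001], [0.99, 0.139, -0.0], [-0.0, 0.001, -1.0]]
contact_force: [0.6, 0.5, -0.4]
width: 0.0452
```

Call:
step_arm([
  [[-1,-26,-16],[0,0,0]],
  [[0,0,-16],[0,0,0]],
  [[0,0,0],[0,0,0]],
  [[0,0,0],[0,0,0]],
  [[0,0,0],[0,0,0]],
  [[0,0,0],[0,0,0]],
  [[0,0,0],[0,0,0]],
  [[0,0,0],[0,0,0]],
  [[0,0,0],[0,0,0]],
  [[0,0,0],[0,0,0]],
], gripper=50)

```text
t: 35.75
eef_pos: [0.4809, -0.3025, 0.0913]
orientation: [[-0.14, 0.99, 0.0], [0.99, 0.14, -0.0], [-0.0, 0.0, -1.0]]
contact_force: [0.5, -0.3, 0.6]
width: 0.0502
```

Run:
```python
from h import *
s,im=grab('wrist','w10.png'); print(s['t'],s['eef_pos'],s['width'])
im=cv2.imread('pics/w10.png')[190:330,210:350]; cv2.imwrite('pics/w10c.png',cv2.resize(im,None,fx=4,fy=4))
```

```text
35.75 [ 0.48088384 -0.30252846  0.09134397] 0.050191905524443296
```

View pics/w10c.png

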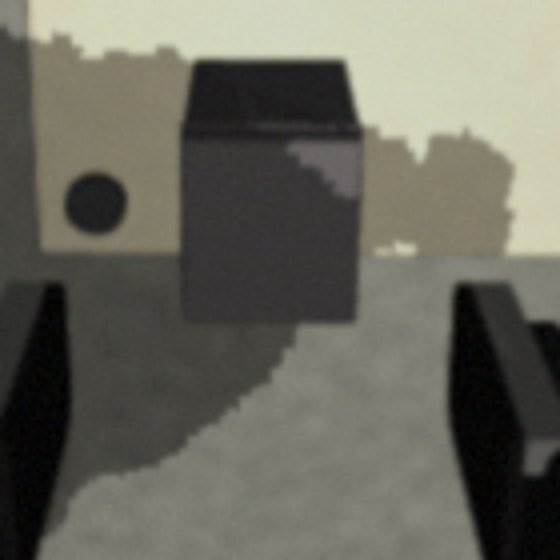

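Call:
step_arm([
  [[0,0,-12],[0,0,0]],
  [[0,0,-12],[0,0,0]],
  [[0,0,-14],[0,0,0]],
  [[0,0,-12],[0,0,0]],
  [[0,0,-8],[0,0,0]],
  [[0,0,-4],[0,0,0]],
  [[0,0,0],[0,0,0]],
  [[0,0,0],[0,0,0]],
  [[0,0,0],[0,0,0]],
  [[0,0,0],[0,0,0]],
])

```text
t: 36.8
eef_pos: [0.4812, -0.3029, 0.0298]
orientation: [[-0.14, 0.99, 0.001], [0.99, 0.14, -0.001], [-0.001, 0.001, -1.0]]
contact_force: [0.0, -0.1, 0.4]
width: 0.0504
```

Call:
step_arm([
  [[0,0,0],[0,0,0]],
  [[0,0,0],[0,0,0]],
  [[0,0,0],[0,0,0]],
  [[0,0,0],[0,0,0]],
  [[0,0,0],[0,0,0]],
  [[0,0,0],[0,0,0]],
  [[0,0,3],[0,0,0]],
  [[0,0,3],[0,0,0]],
  [[0,0,5],[0,0,0]],
  [[0,0,5],[0,0,0]],
], gripper=15)

```text
t: 37.8
eef_pos: [0.481, -0.302, 0.0448]
orientation: [[-0.14, 0.99, 0.0], [0.99, 0.14, 0.001], [0.001, 0.0, -1.0]]
contact_force: [3.5, 0.3, -3.2]
width: 0.0276
```

Call:
step_arm([
  [[0,0,10],[0,0,0]],
  [[0,0,20],[0,0,0]],
  [[0,0,25],[0,0,0]],
  [[1,17,20],[0,0,0]],
  [[1,30,8],[0,0,0]],
  [[2,42,0],[0,0,0]],
  [[2,42,0],[0,0,0]],
  [[2,42,0],[0,0,0]],
  [[2,42,0],[0,0,0]],
  [[2,42,0],[0,0,0]],
])

```text
t: 38.8
eef_pos: [0.4917, -0.0444, 0.1288]
orientation: [[-0.139, 0.99, -0.001], [0.99, 0.139, -0.001], [-0.001, -0.001, -1.0]]
contact_force: [1.7, -0.0, 0.5]
width: 0.0271
```

Call:
step_arm([
  [[2,42,0],[0,0,0]],
  [[2,42,0],[0,0,0]],
  [[2,42,0],[0,0,0]],
  [[2,38,0],[0,0,0]],
  [[0,18,0],[0,0,0]],
  [[0,0,0],[0,0,0]],
  [[0,0,0],[0,0,0]],
  [[0,0,0],[0,0,0]],
  [[0,0,0],[0,0,0]],
  [[0,0,0],[0,0,0]],
])

```text
t: 39.8
eef_pos: [0.5008, 0.1354, 0.1283]
orientation: [[-0.138, 0.99, -0.0], [0.99, 0.138, -0.0], [-0.0, -0.0, -1.0]]
contact_force: [0.4, 0.3, -0.1]
width: 0.0269
```

Run:
```python
from h import *
s,im=grab('wrist','w11.png'); print(s['t'],s['eef_pos'],s['width'])
```

```text
39.8 [0.50083357 0.13537088 0.12831287] 0.026915117822100418
```

View pics/w11.png

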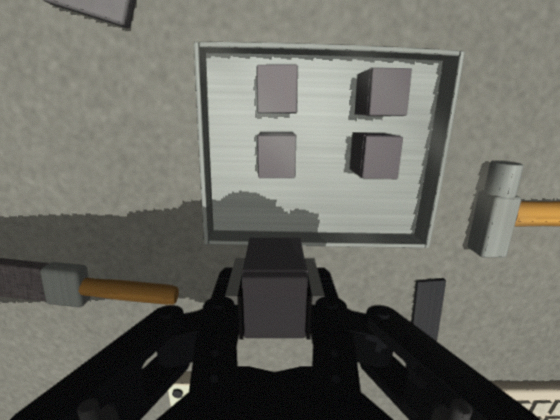

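Run:
```python
from h import *
s=env.read_state(); c=cam('wrist',s)
P=onz(c,[[198,44],[461,53],[208,244],[430,246]],.03);print(P.round(4))
```

```text
[[0.4271 0.2528 0.03  ]
 [0.6197 0.2761 0.03  ]
 [0.4461 0.0958 0.03  ]
 [0.6419 0.1209 0.03  ]]
```

Call:
step_arm([
  [[0,2,-20],[0,0,0]],
  [[0,1,-20],[0,0,0]],
  [[0,0,-20],[0,0,0]],
  [[0,0,-20],[0,0,0]],
  [[0,0,-16],[0,0,0]],
  [[0,0,-10],[0,0,0]],
  [[0,0,-4],[0,0,0]],
  [[0,0,0],[0,0,0]],
  [[0,0,0],[0,0,0]],
  [[0,0,0],[0,0,0]],
])

```text
t: 40.85
eef_pos: [0.5016, 0.1395, 0.0191]
orientation: [[-0.14, 0.99, 0.002], [0.99, 0.14, 0.0], [-0.0, 0.002, -1.0]]
contact_force: [0.6, -0.4, 0.9]
width: 0.0273
```

Call:
step_arm([
  [[0,0,0],[0,0,0]],
  [[0,0,0],[0,0,0]],
  [[0,0,0],[0,0,0]],
  [[0,0,0],[0,0,0]],
  [[0,0,0],[0,0,0]],
  [[0,0,10],[0,0,0]],
  [[0,0,20],[0,0,0]],
  [[0,0,25],[0,0,0]],
  [[0,0,30],[0,0,0]],
  [[0,-20,20],[0,0,0]],
], gripper=45)

```text
t: 41.85
eef_pos: [0.5017, 0.1207, 0.1259]
orientation: [[-0.142, 0.99, 0.003], [0.99, 0.142, 0.001], [0.001, 0.003, -1.0]]
contact_force: [1.2, -0.3, -0.1]
width: 0.0446
```

Call:
step_arm([
  [[7,-36,10],[0,0,0]],
  [[7,-36,10],[0,0,0]],
  [[7,-36,10],[0,0,0]],
  [[7,-36,10],[0,0,0]],
  [[7,-36,10],[0,0,0]],
  [[7,-36,10],[0,0,0]],
  [[7,-36,10],[0,0,0]],
  [[7,-36,10],[0,0,0]],
  [[7,-36,10],[0,0,0]],
  [[0,0,0],[0,0,0]],
], gripper=80)

```text
t: 42.85
eef_pos: [0.5653, -0.2095, 0.2154]
orientation: [[-0.135, 0.991, 0.004], [0.991, 0.135, -0.003], [-0.004, 0.003, -1.0]]
contact_force: [0.8, 0.1, 0.2]
width: 0.0802
```

Run:
```python
from h import *
s,im=grab('wrist','w12.png'); print(s['t'],s['eef_pos'],s['width'],s['joint_positions'].round(1))
s,im=grab('scene','scene12.png')
a=cv2.imread('pics/scene12.png')[150:250,280:400]; cv2.imwrite('pics/tr12.png',cv2.resize(a,None,fx=4,fy=4))
```

```text
42.85 [ 0.56526203 -0.20946466  0.21538336] 0.08018976659251023 [-27.3  24.7  -4.5  60.6  -0.1  55. ]
```

View pics/w12.png

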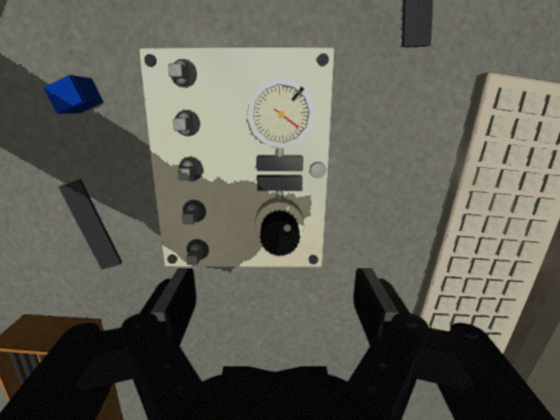

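View pics/tr12.png

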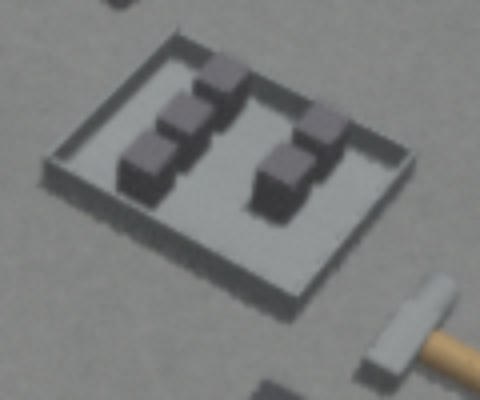

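All five guards stand in the tray and all five pins are bare. The knob is at (280,233) with its white dot at (288,228). The gauge is at (281,114), its zero bar at (297,94), and the pointer heads lower right.

Run:
```python
from h import *
im=cv2.imread('pics/w12.png')[70:270,220:350]; cv2.imwrite('pics/w12c.png',cv2.resize(im,None,fx=3,fy=3,interpolation=cv2.INTER_CUBIC))
s=env.read_state(); c=cam('wrist',s)
P=onz(c,[[140,48],[334,48],[322,267],[165,266]],.02);print(P.round(4),P.mean(0).round(4))
for i in range(4): e=P[(i+1)%4]-P[i];print(np.linalg.norm(e).round(4),np.degrees(np.arctan2(e[1],e[0])).round(1))
print('knob',onz(c,[[280,232.5]],.078))
```

```text
[[ 0.4068 -0.0835  0.02  ]
 [ 0.6025 -0.0576  0.02  ]
 [ 0.6367 -0.3035  0.02  ]
 [ 0.4401 -0.3301  0.02  ]] [ 0.5215 -0.1937  0.02  ]
0.1975 7.6
0.2483 -82.1
0.1984 -172.3
0.2488 97.7
knob [[ 0.57294944 -0.24062479  0.078     ]]
```

View pics/w12c.png

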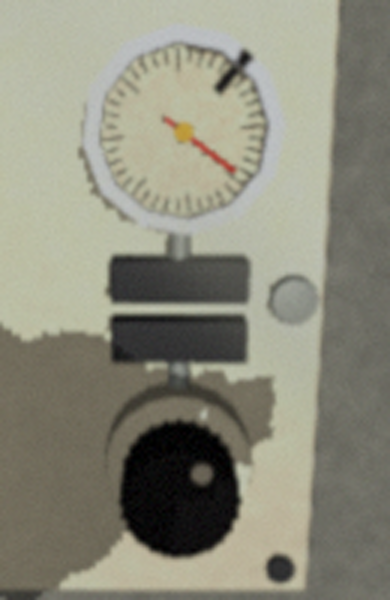

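Call:
step_arm([
  [[1,-4,-10],[0,0,0.12]],
  [[1,-4,-10],[0,0,0.12]],
  [[1,-5,-10],[0,0,0.12]],
  [[1,-5,-10],[0,0,0.12]],
  [[1,-5,-10],[0,0,0.12]],
  [[1,-5,-10],[0,0,0.12]],
  [[1,-5,-10],[0,0,0.12]],
  [[2,-4,-10],[0,0,0.12]],
  [[0,0,-10],[0,0,0]],
  [[0,0,0],[0,0,0]],
], gripper=62, squeeze=50)

```text
t: 43.95
eef_pos: [0.5715, -0.2398, 0.1216]
orientation: [[-0.891, 0.455, -0.003], [0.455, 0.891, 0.002], [0.004, 0.0, -1.0]]
contact_force: [-0.8, 0.3, 0.2]
width: 0.0623
```

Run:
```python
from h import *
s,im=grab('wrist','w13.png'); print(s['t'],s['eef_pos'],s['orientation'].round(3),s['width'],s['joint_positions'].round(1),s['ft_torque'])
```

```text
43.95 [ 0.57150792 -0.239772    0.12163443] [[-0.891  0.455 -0.003]
 [ 0.455  0.891  0.002]
 [ 0.004  0.    -1.   ]] 0.062291568203021695 [-29.6  31.1  -8.4  50.7   0.   -2.5] [ 0.00781359  0.04206606 -0.02576805]
```

View pics/w13.png

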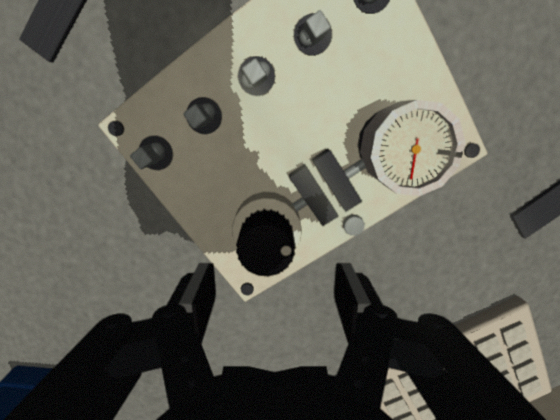

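Run:
```python
from h import *
im=cv2.imread('pics/w13.png')
m=(im.max(2)<38).astype(np.uint8); m[290:]=0; m[:200]=0; m[:,:215]=0;m[:,315:]=0
n,l,st,ce=cv2.connectedComponentsWithStats(m); i=1+st[1:,4].argmax(); print(st[i],ce[i])
cn=max(cv2.findContours((l==i).astype(np.uint8),0,1)[0],key=len)
s=env.read_state(); c=cam('wrist',s)
print(onz(c,[[266,247]],.078))
# project model of top circle for candidate centers
t=np.linspace(0,2*np.pi,73)
for ctr in ([.575,-.248],[.5735,-.245],[.573,-.243]):
  T=np.c_[ctr[0]+.02*np.cos(t),ctr[1]+.02*np.sin(t),0*t+.078]; B=T.copy();B[:,2]=.044
  q=proj(c,np.r_[T,B]); print(ctr,q.min(0).round(1),q.max(0).round(1), proj(c,[[*ctr,.078]]).round(1))
a=im[190:310,200:330]; cv2.imwrite('pics/w13c.png',cv2.resize(a,None,fx=5,fy=5))
```

```text
[ 237  210   58   66 2866] [264.77390091 242.55408234]
[[ 0.57410304 -0.25075039  0.078     ]]
[0.575, -0.248] [240.9 203.9] [299.4 272.2] [[270.2 246.4]]
[0.5735, -0.245] [243.7 200.5] [302.5 268.8] [[273.1 242.8]]
[0.573, -0.243] [245.9 198.8] [304.8 267.1] [[275.4 241. ]]
```

View pics/w13c.png

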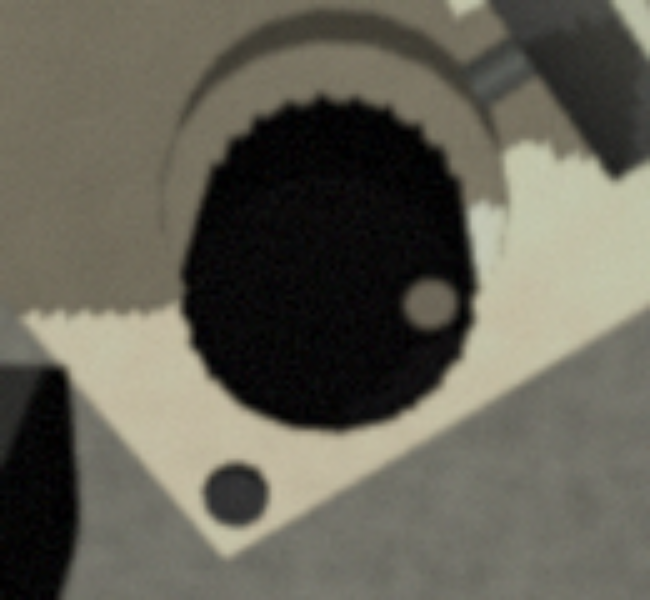

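Run:
```python
from h import *
s=env.read_state(); print(s['t'],s['eef_pos'],s['joint_vel'].round(2))
c=cam('wrist',s); print(onz(c,[[266,250]],.078), onz(c,np.array([[227,558],[20,318]])/5+[200,190],.02))
s,im=grab('wrist');c=cam('wrist',s); print(s['t'],s['eef_pos'],s['joint_positions'].round(2))
im=im[:,:,::-1].astype(int)
cv2.imwrite('pics/w14.png',im)
a=im[190:310,200:330].astype(np.uint8); cv2.imwrite('pics/w14c.png',cv2.resize(a,None,fx=5,fy=5))
s=env.read_state(); print(s['t'],s['eef_pos'])
```

```text
44.0 [ 0.57199324 -0.24013677  0.12252812] [-0.22 -0.77  1.34  0.39 -0.11 -0.56]
[[ 0.5761121  -0.25179551  0.078     ]] [[ 0.63980252 -0.3089627   0.02      ]
 [ 0.57806627 -0.31779504  0.02      ]]
44.0 [ 0.57199324 -0.24013677  0.12252812] [-2.959e+01  3.106e+01 -8.380e+00  5.070e+01  1.000e-02 -2.560e+00]
44.05 [ 0.57251041 -0.24060357  0.12322854][ WARN:0@1.353] global loadsave.cpp:1063 imwrite_ Unsupported depth image for selected encoder is fallbacked to CV_8U.
```

View pics/w14c.png

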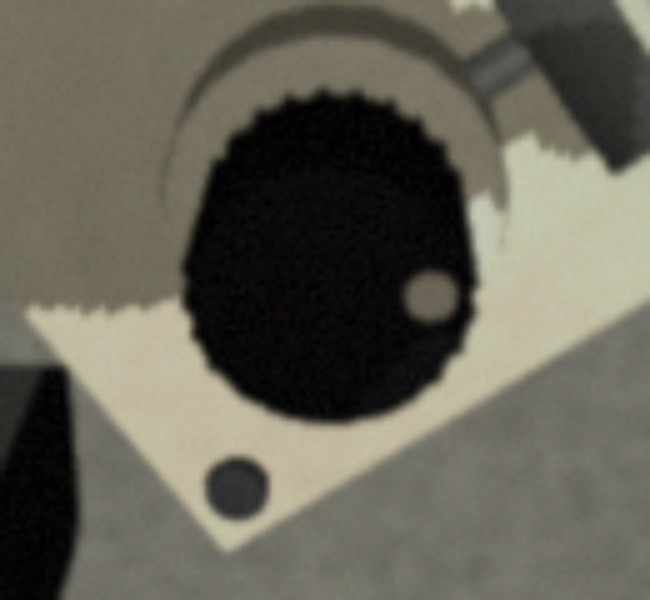

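Call:
step_arm([
  [[1,-3,-6],[0,0,0]],
  [[1,-3,-8],[0,0,0]],
  [[1,-2,-10],[0,0,0]],
  [[0,0,-10],[0,0,0]],
  [[0,0,-6],[0,0,0]],
  [[0,0,0],[0,0,0]],
  [[0,0,0],[0,0,0]],
  [[0,0,0],[0,0,0]],
  [[0,0,0],[0,0,0]],
  [[0,0,0],[0,0,0]],
])

```text
t: 45.05
eef_pos: [0.5761, -0.2497, 0.0837]
orientation: [[-0.891, 0.454, 0.001], [0.454, 0.891, -0.0], [-0.001, -0.0, -1.0]]
contact_force: [-0.3, 0.6, -0.4]
width: 0.0624
```

Run:
```python
from h import *
s,im=grab('wrist','w15.png');c=cam('wrist',s); print(s['t'],s['eef_pos'],s['joint_vel'].round(2))
a=cv2.imread('pics/w15.png')[190:400,180:380]; cv2.imwrite('pics/w15c.png',cv2.resize(a,None,fx=2.8,fy=2.8))
```

```text
45.05 [ 0.57610282 -0.24972987  0.08373147] [ 0.03  0.06 -0.13 -0.04 -0.03 -0.01]
```

View pics/w15c.png

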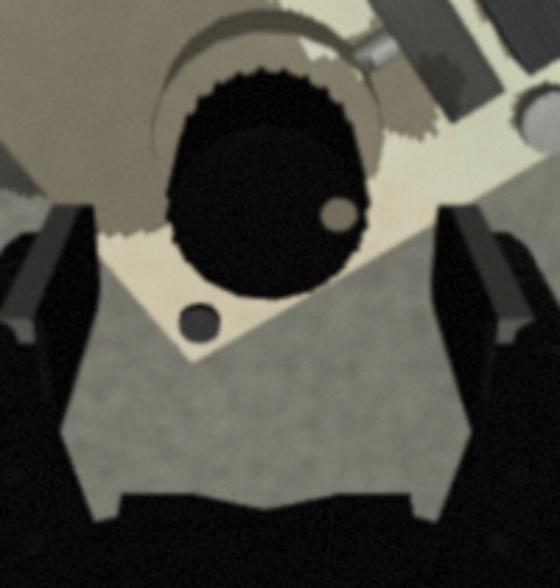

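Run:
```python
from h import *
s=env.read_state();c=cam('wrist',s)
print(onz(c,[[180+268/2.8,190+203/2.8]],.078),s['eef_pos'])
t=np.linspace(0,6.28,73)
for ctr in([.5765,-.2505],[.578,-.251],[.5745,-.2495]):
  q=proj(c,np.c_[ctr[0]+.02*np.cos(t),ctr[1]+.02*np.sin(t),0*t+.078]); print(ctr,((q.min(0)-[180,190])*2.8).round(),((q.max(0)-[180,190])*2.8).round())
```

```text
[[ 0.57320321 -0.25052388  0.078     ]] [ 0.57602039 -0.24968552  0.08363756]
[0.5765, -0.2505] [175. 123.] [376. 302.]
[0.578, -0.251] [176. 131.] [377. 308.]
[0.5745, -0.2495] [175. 112.] [377. 292.]
```

Call:
step_arm([
  [[0,0,-8],[0,0,0]],
  [[0,0,-10],[0,0,0]],
  [[0,0,-10],[0,0,0]],
  [[0,0,-8],[0,0,0]],
  [[0,0,0],[0,0,0]],
  [[0,0,0],[0,0,0]],
  [[0,0,0],[0,0,0]],
  [[0,0,0],[0,0,0]],
  [[0,0,0],[0,0,0]],
  [[0,0,0],[0,0,0]],
])

```text
t: 46.1
eef_pos: [0.576, -0.2497, 0.0476]
orientation: [[-0.891, 0.454, 0.0], [0.454, 0.891, -0.0], [-0.001, -0.0, -1.0]]
contact_force: [-0.3, -0.5, 0.3]
width: 0.062
```

Call:
step_arm([
  [[0,0,0],[0,0,0]],
  [[0,0,0],[0,0,0]],
  [[0,0,0],[0,0,0]],
  [[0,0,0],[0,0,0]],
  [[0,0,0],[0,0,0]],
  [[0,0,0],[0,0,0]],
  [[0,0,0],[0,0,0]],
  [[0,0,0],[0,0,0]],
  [[0,0,0],[0,0,0]],
  [[0,0,0],[0,0,0]],
], gripper=30)

```text
t: 47.1
eef_pos: [0.5761, -0.2492, 0.0477]
orientation: [[-0.891, 0.453, 0.001], [0.453, 0.891, 0.001], [-0.0, 0.001, -1.0]]
contact_force: [-0.4, 3.3, 5.1]
width: 0.0386
```

Run:
```python
from h import *
s=env.read_state(); print(s['t'],s['eef_pos'],s['contact_force'],s['ft_torque'],s['width'],s['joint_positions'].round(1))
```

```text
47.1 [ 0.57611649 -0.24924269  0.04771368] [-0.44976436  3.28224513  5.12472578] [ 0.59584588  0.06643367 -0.0495133 ] 0.03856388809212692 [-30.2  36.3 -11.5  42.2   0.   -3.2]
```

Call:
step_arm([
  [[0,0,0],[0,0,0.05]],
  [[0,0,0],[0,0,0.05]],
  [[0,0,0],[0,0,0.05]],
  [[0,0,0],[0,0,0.05]],
  [[0,0,0],[0,0,0.05]],
  [[0,0,0],[0,0,0.05]],
  [[0,0,0],[0,0,0.05]],
  [[0,0,0],[0,0,0.05]],
  [[0,0,0],[0,0,0.05]],
  [[0,0,0],[0,0,0.05]],
])

```text
t: 48.1
eef_pos: [0.576, -0.2494, 0.0477]
orientation: [[-1.0, -0.032, 0.001], [-0.032, 1.0, 0.0], [-0.001, 0.0, -1.0]]
contact_force: [-0.4, 2.2, 5.6]
width: 0.0388
```

```bash
cat > q.py <<'E'
from h import *
import sys
s=env.read_state(); R=s['orientation']
print(s['t'],'pos',s['eef_pos'].round(4),'yaw',np.degrees(np.arctan2(R[1,1],R[0,1])).round(2),'F',s['contact_force'].round(1),'T',s['ft_torque'].round(3),'w',round(s['width'],4),'j6',s['joint_positions'][5].round(1))
if len(sys.argv)>1:
    n='side' if len(sys.argv)<3 else sys.argv[2]
    _,im=grab(n,sys.argv[1]+'.png')
    b={'side':(230,230,150,150),'scene':(180,220,130,110)}[n]
    a=im[b[1]:b[1]+b[3],b[0]:b[0]+b[2],::-1]; cv2.imwrite('pics/'+sys.argv[1]+'c.png',cv2.resize(a,None,fx=4,fy=4,interpolation=cv2.INTER_CUBIC))
E
python3 q.py k1
```

```text
48.1 pos [ 0.576  -0.2494  0.0477] yaw 91.81 F [-0.4  2.2  5.6] T [ 0.567  0.166 -0.068] w 0.0388 j6 -32.0
```

View pics/k1c.png

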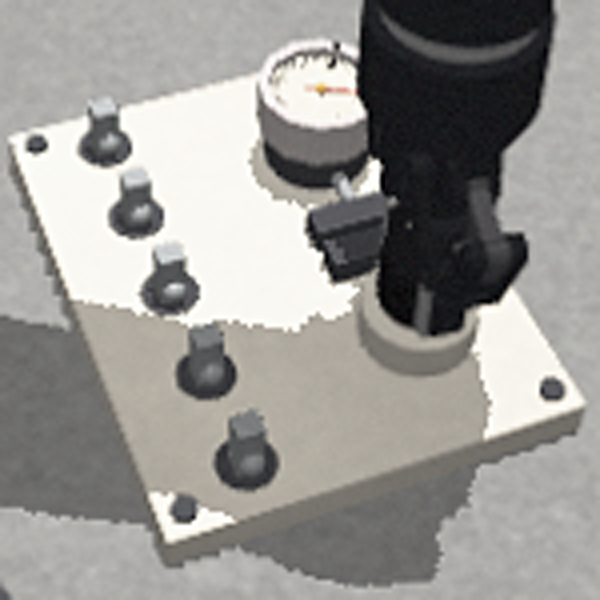

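Call:
step_arm([
  [[0,0,0],[0,0,0.05]],
  [[0,0,0],[0,0,0.05]],
  [[0,0,0],[0,0,0.05]],
  [[0,0,0],[0,0,0.05]],
  [[0,0,0],[0,0,0.05]],
  [[0,0,0],[0,0,0.05]],
  [[0,0,0],[0,0,0.05]],
  [[0,0,0],[0,0,0.05]],
  [[0,0,0],[0,0,0.05]],
  [[0,0,0],[0,0,0.05]],
])

```text
t: 49.15
eef_pos: [0.5761, -0.2496, 0.0477]
orientation: [[-0.862, -0.507, 0.001], [-0.507, 0.862, 0.0], [-0.0, -0.0, -1.0]]
contact_force: [-0.3, 1.8, 5.4]
width: 0.0387
```

```bash
python3 q.py k2 scene
```

```text
49.15 pos [ 0.5761 -0.2496  0.0477] yaw 120.46 F [-0.3  1.8  5.4] T [0.443 0.25  0.055] w 0.0387 j6 -60.6
```

View pics/k2c.png

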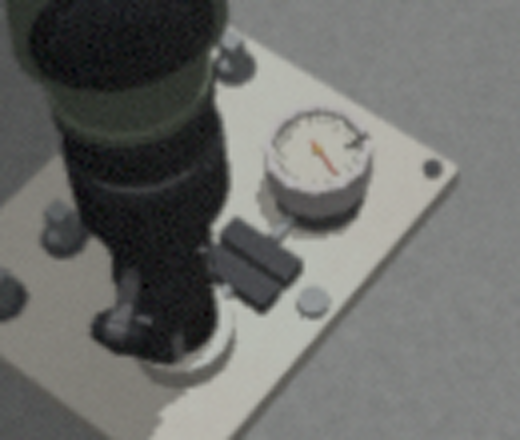

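Call:
step_arm([
  [[0,0,0],[0,0,0.05]],
  [[0,0,0],[0,0,0.05]],
  [[0,0,0],[0,0,0.05]],
  [[0,0,0],[0,0,0.05]],
  [[0,0,0],[0,0,0.05]],
  [[0,0,0],[0,0,0.05]],
  [[0,0,0],[0,0,0.05]],
  [[0,0,0],[0,0,0.05]],
  [[0,0,0],[0,0,0.05]],
  [[0,0,0],[0,0,0.05]],
])

```text
t: 50.2
eef_pos: [0.5762, -0.2498, 0.0477]
orientation: [[-0.513, -0.858, 0.001], [-0.858, 0.513, -0.0], [-0.0, -0.001, -1.0]]
contact_force: [0.0, 1.1, 2.6]
width: 0.0388
```

```bash
python3 q.py k3 scene
```

```text
50.2 pos [ 0.5762 -0.2498  0.0477] yaw 149.11 F [0.  1.1 2.6] T [0.449 0.172 0.156] w 0.0388 j6 -89.3
```

View pics/k3c.png

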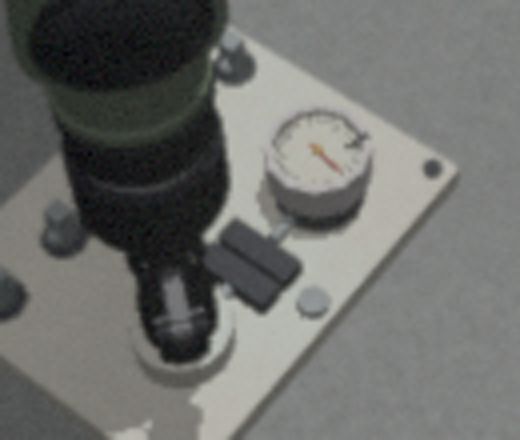

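Call:
step_arm([
  [[0,0,0],[0,0,0.04]],
  [[0,0,0],[0,0,0.04]],
  [[0,0,0],[0,0,0.04]],
  [[0,0,0],[0,0,0.04]],
  [[0,0,0],[0,0,0.04]],
  [[0,0,0],[0,0,0.04]],
  [[0,0,0],[0,0,0.04]],
  [[0,0,0],[0,0,0.04]],
  [[0,0,0],[0,0,0.04]],
  [[0,0,0],[0,0,0.04]],
])

```text
t: 51.25
eef_pos: [0.5764, -0.2499, 0.0477]
orientation: [[-0.14, -0.99, 0.001], [-0.99, 0.14, -0.001], [0.0, -0.001, -1.0]]
contact_force: [0.0, 1.0, 5.8]
width: 0.0386
```

```bash
python3 q.py k4 scene
```

```text
51.25 pos [ 0.5764 -0.2499  0.0477] yaw 171.94 F [0.  1.  5.8] T [ 0.346  0.133 -0.005] w 0.0386 j6 -112.1
```

View pics/k4c.png

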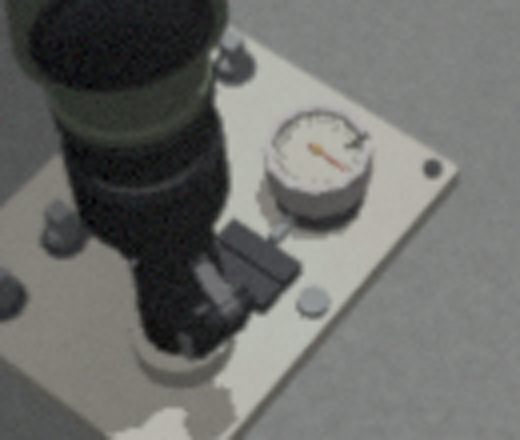

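Call:
step_arm([
  [[0,0,0],[0,0,0.03]],
  [[0,0,0],[0,0,0.03]],
  [[0,0,0],[0,0,0.03]],
  [[0,0,0],[0,0,0.03]],
  [[0,0,0],[0,0,0.03]],
  [[0,0,0],[0,0,0.03]],
  [[0,0,0],[0,0,0.03]],
  [[0,0,0],[0,0,0.03]],
  [[0,0,0],[0,0,0.03]],
  [[0,0,0],[0,0,0.03]],
])

```text
t: 52.3
eef_pos: [0.5765, -0.25, 0.0477]
orientation: [[0.157, -0.988, 0.001], [-0.988, -0.157, -0.001], [0.001, -0.001, -1.0]]
contact_force: [1.0, 1.7, 6.0]
width: 0.0389
```

```bash
python3 q.py k5 scene
```

```text
52.3 pos [ 0.5765 -0.25    0.0477] yaw -170.97 F [1.  1.7 6. ] T [ 0.363  0.108 -0.598] w 0.0389 j6 -129.2
```

View pics/k5c.png

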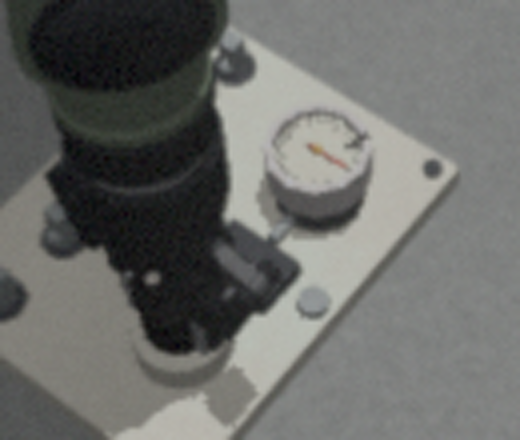

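The reaction torque rose to 0.6 N·m after 126° of turning, which is 4 clicks plus the 5.7° to the end stop. Now clockwise by 156°.

Call:
step_arm([
  [[0,0,0],[0,0,-0.06]],
  [[0,0,0],[0,0,-0.06]],
  [[0,0,0],[0,0,-0.06]],
  [[0,0,0],[0,0,-0.06]],
  [[0,0,0],[0,0,-0.06]],
  [[0,0,0],[0,0,-0.06]],
  [[0,0,0],[0,0,-0.06]],
  [[0,0,0],[0,0,-0.06]],
  [[0,0,0],[0,0,-0.06]],
  [[0,0,0],[0,0,-0.06]],
])

```text
t: 53.35
eef_pos: [0.5762, -0.2498, 0.0477]
orientation: [[-0.431, -0.902, 0.001], [-0.902, 0.431, -0.0], [0.0, -0.001, -1.0]]
contact_force: [-0.4, 1.3, 5.6]
width: 0.0383
```

Call:
step_arm([
  [[0,0,0],[0,0,-0.06]],
  [[0,0,0],[0,0,-0.06]],
  [[0,0,0],[0,0,-0.06]],
  [[0,0,0],[0,0,-0.06]],
  [[0,0,0],[0,0,-0.06]],
  [[0,0,0],[0,0,-0.06]],
  [[0,0,0],[0,0,-0.06]],
  [[0,0,0],[0,0,-0.06]],
  [[0,0,0],[0,0,-0.06]],
  [[0,0,0],[0,0,-0.06]],
])

```text
t: 54.35
eef_pos: [0.5761, -0.2496, 0.0477]
orientation: [[-0.865, -0.502, 0.001], [-0.502, 0.865, 0.0], [-0.001, -0.0, -1.0]]
contact_force: [-0.2, 1.6, 6.6]
width: 0.0385
```

Call:
step_arm([
  [[0,0,0],[0,0,-0.06]],
  [[0,0,0],[0,0,-0.06]],
  [[0,0,0],[0,0,-0.06]],
  [[0,0,0],[0,0,-0.06]],
  [[0,0,0],[0,0,-0.06]],
  [[0,0,0],[0,0,-0.06]],
  [[0,0,0],[0,0,-0.06]],
  [[0,0,0],[0,0,-0.06]],
  [[0,0,0],[0,0,-0.06]],
  [[0,0,0],[0,0,-0.06]],
])

```text
t: 55.35
eef_pos: [0.576, -0.2494, 0.0477]
orientation: [[-0.997, 0.074, 0.001], [0.074, 0.997, 0.0], [-0.001, 0.0, -1.0]]
contact_force: [-1.3, 2.8, 5.3]
width: 0.0387
```

Call:
step_arm([
  [[0,0,0],[0,0,-0.06]],
  [[0,0,0],[0,0,-0.06]],
  [[0,0,0],[0,0,-0.06]],
  [[0,0,0],[0,0,-0.06]],
  [[0,0,0],[0,0,-0.06]],
  [[0,0,0],[0,0,-0.06]],
  [[0,0,0],[0,0,-0.06]],
  [[0,0,0],[0,0,-0.06]],
  [[0,0,0],[0,0,-0.06]],
  [[0,0,0],[0,0,-0.06]],
])

```text
t: 56.35
eef_pos: [0.5762, -0.2492, 0.0477]
orientation: [[-0.781, 0.624, 0.001], [0.624, 0.781, 0.001], [-0.0, 0.001, -1.0]]
contact_force: [0.8, 1.8, 5.8]
width: 0.0386
```

Call:
step_arm([
  [[0,0,0],[0,0,-0.06]],
  [[0,0,0],[0,0,-0.06]],
  [[0,0,0],[0,0,-0.06]],
  [[0,0,0],[0,0,-0.06]],
  [[0,0,0],[0,0,-0.06]],
  [[0,0,0],[0,0,-0.02]],
  [[0,0,0],[0,0,0]],
  [[0,0,0],[0,0,0]],
  [[0,0,0],[0,0,0]],
  [[0,0,0],[0,0,0]],
])

```text
t: 57.35
eef_pos: [0.5762, -0.2491, 0.0477]
orientation: [[-0.547, 0.837, 0.001], [0.837, 0.547, 0.001], [0.0, 0.001, -1.0]]
contact_force: [-0.3, 2.4, 5.2]
width: 0.0388
```

```bash
python3 q.py k6 scene
```

```text
57.35 pos [ 0.5762 -0.2491  0.0477] yaw 33.17 F [-0.3  2.4  5.2] T [ 0.602 -0.022 -0.057] w 0.0388 j6 26.7
```

View pics/k6c.png

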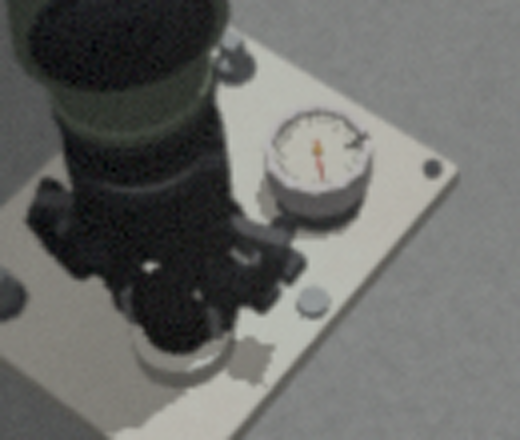

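Call:
step_arm([
  [[0,0,0],[0,0,0]],
  [[0,0,0],[0,0,0]],
  [[0,0,0],[0,0,0]],
  [[0,0,0],[0,0,0]],
  [[0,0,10],[0,0,0]],
  [[0,0,20],[0,0,0]],
  [[0,0,25],[0,0,0]],
  [[0,10,25],[0,0,0]],
  [[0,20,25],[0,0,0]],
  [[0,20,25],[0,0,0]],
], gripper=62)

```text
t: 58.4
eef_pos: [0.5758, -0.1995, 0.1791]
orientation: [[-0.547, 0.837, 0.001], [0.837, 0.547, -0.0], [-0.001, 0.0, -1.0]]
contact_force: [1.1, 0.8, 0.4]
width: 0.0621
```

Call:
step_arm([
  [[0,5,10],[0,0,0]],
  [[0,0,0],[0,0,0]],
  [[0,0,0],[0,0,0]],
  [[0,0,0],[0,0,0]],
  [[0,0,0],[0,0,0]],
  [[0,0,0],[0,0,0]],
  [[0,0,0],[0,0,0]],
  [[0,0,0],[0,0,0]],
  [[0,0,0],[0,0,0]],
  [[0,0,0],[0,0,0]],
], gripper=84)

```text
t: 59.4
eef_pos: [0.5758, -0.1946, 0.1873]
orientation: [[-0.548, 0.836, 0.0], [0.836, 0.548, -0.0], [-0.0, 0.0, -1.0]]
contact_force: [1.2, 0.3, 0.4]
width: 0.084
```

Run:
```python
from h import *
s,im=grab('wrist','w16.png'); print(s['t'],s['eef_pos'],s['orientation'].round(3),s['width'])
```

```text
59.4 [ 0.57584998 -0.19463246  0.18730214] [[-0.548  0.836  0.   ]
 [ 0.836  0.548 -0.   ]
 [-0.     0.    -1.   ]] 0.08400217762694136
```

View pics/w16.png

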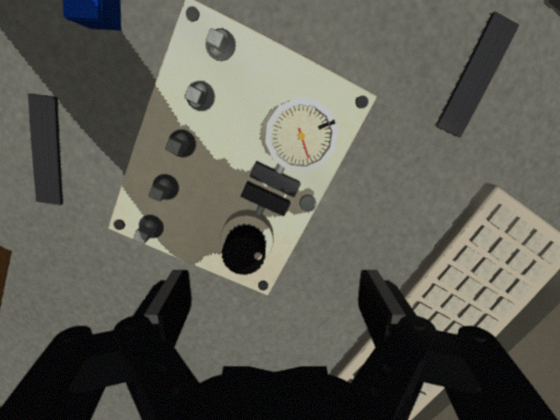

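Run:
```python
from h import *
a=cv2.imread('pics/w16.png')[85:285,210:350]; cv2.imwrite('pics/w16c.png',cv2.resize(a,None,fx=4,fy=4,interpolation=cv2.INTER_CUBIC)[:800])
a=cv2.imread('pics/w16.png')[90:180,255:345]; cv2.imwrite('pics/w16d.png',cv2.resize(a,None,fx=6,fy=6,interpolation=cv2.INTER_CUBIC))
a=cv2.imread('pics/w16.png')[205:285,205:285]; cv2.imwrite('pics/w16e.png',cv2.resize(a,None,fx=6,fy=6,interpolation=cv2.INTER_CUBIC))
```

```text
(no output)
```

View pics/w16d.png

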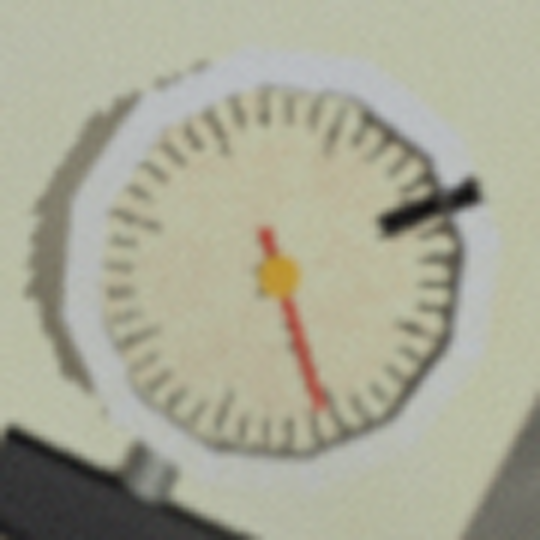

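View pics/w16e.png

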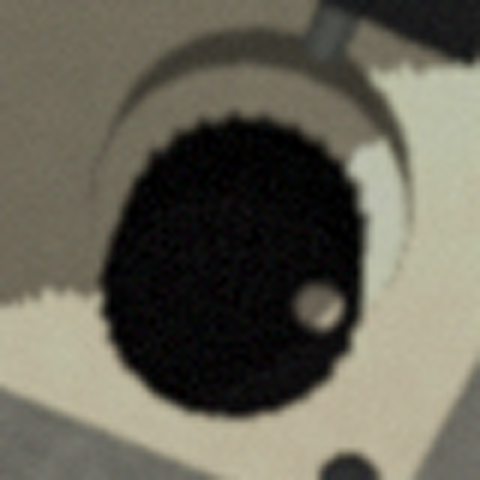

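```bash
cat > ang.py <<'E'
from h import *
def ang(c,a,b,z):
    P=onz(c,[a,b],z); d=(P[1]-P[0])[:2]; return np.degrees(np.arctan2(d[1],d[0])),np.linalg.norm(d)*1000,P[0]
E
python3 - <<'E'
from ang import *
s=env.read_state();c=cam('wrist',s)
print('dot',ang(c,[243.7,253.7],[258.3,256.2],.078))
o=np.array([255,90]); f=lambda p:np.array(p)/6+o
for z in(.066,):
  print('ptr',ang(c,f([280,276]),f([322,408]),z)); print('ptr2',ang(c,f([264,230]),f([322,408]),z));print('zero out',ang(c,f([280,276]),f([476,192]),z));print('zero in',ang(c,f([280,276]),f([386,226]),z)); print('barline',ang(c,f([386,226]),f([476,192]),z))
# w12
s2=dict(eef_pos=np.array([.5653,-.2095,.2154]),orientation=np.array([[-0.135,0.991,0.004],[0.991,0.135,-0.003],[-0.004,0.003,-1.0]]))
c2=cam('wrist',s2); print('dot12',ang(c2,[280,236.7],[287,228],.078))
g=lambda p:np.array(p)/3+[220,70]
print('ptr12',ang(c2,g([163,118]),g([235,171]),.066))
print('bar12',ang(c2,g([219,91]),g([250,53]),.066),ang(c2,g([183,131]),g([250,53]),.066))
E
```

```text
dot (np.float64(22.5592973832317), np.float64(13.748206085631185), array([ 0.57526227, -0.24974068,  0.078     ]))
ptr (np.float64(-37.28467863549384), np.float64(19.94411328416784), array([ 0.56067186, -0.13316384,  0.066     ]))
ptr2 (np.float64(-36.90854802372909), np.float64(26.769498524199342), array([ 0.55513534, -0.12916936,  0.066     ]))
zero out (np.float64(56.496606357965334), np.float64(29.775848466261984), array([ 0.56067186, -0.13316384,  0.066     ]))
zero in (np.float64(58.5218035097254), np.float64(16.408861470185656), array([ 0.56067186, -0.13316384,  0.066     ]))
barline (np.float64(54.01451862701991), np.float64(13.389798440862725), array([ 0.56924014, -0.11916972,  0.066     ]))
dot12 (np.float64(61.54678234003395), np.float64(11.7295277912988), array([ 0.57473392, -0.24986494,  0.078     ]))
ptr12 (np.float64(-27.312362943544695), np.float64(27.518235113821504), array([ 0.55244763, -0.1294314 ,  0.066     ]))
bar12 (np.float64(57.91518672363411), np.float64(14.297658075203072), array([ 0.56828934, -0.11925573,  0.066     ])) (np.float64(56.37245108649885), np.float64(30.334132763772537), array([ 0.55908509, -0.13239972,  0.066     ]))
```

Call:
step_arm([
  [[-2,8,-8],[0,0,0.065]],
  [[-2,8,-8],[0,0,0.065]],
  [[-2,8,-8],[0,0,0.065]],
  [[-2,8,-8],[0,0,0.065]],
  [[-2,8,-8],[0,0,0.065]],
  [[-2,8,-8],[0,0,0.065]],
  [[-2,8,-8],[0,0,0.065]],
  [[-1,7,-8],[0,0,0.065]],
  [[0,0,-8],[0,0,0]],
  [[0,0,-6],[0,0,0]],
])

```text
t: 60.45
eef_pos: [0.5608, -0.1316, 0.1088]
orientation: [[-0.891, 0.455, -0.0], [0.455, 0.891, -0.0], [-0.0, -0.0, -1.0]]
contact_force: [-0.1, 1.0, 0.7]
width: 0.0838
```

Call:
step_arm([
  [[0,0,0],[0,0,0]],
  [[0,0,0],[0,0,0]],
  [[0,0,0],[0,0,0]],
  [[0,0,0],[0,0,0]],
  [[0,0,0],[0,0,0]],
  [[0,0,0],[0,0,0]],
  [[0,0,0],[0,0,0]],
  [[0,0,0],[0,0,0]],
  [[0,0,0],[0,0,0]],
  [[0,0,0],[0,0,0]],
])

```text
t: 61.45
eef_pos: [0.5608, -0.1316, 0.1093]
orientation: [[-0.891, 0.454, -0.0], [0.454, 0.891, 0.0], [0.0, 0.0, -1.0]]
contact_force: [-0.1, 0.2, -0.1]
width: 0.084
```

```bash
python3 q.py
python3 - <<'E'
from h import *
s,im=grab('wrist','w17.png')
a=cv2.imread('pics/w17.png')[180:400,170:390]; cv2.imwrite('pics/w17c.png',cv2.resize(a,None,fx=2.7,fy=2.7))
E
```

```text
61.45 pos [ 0.5608 -0.1316  0.1093] yaw 63.03 F [-0.1  0.2 -0.1] T [-0.026  0.016  0.013] w 0.084 j6 6.4
```

View pics/w17c.png

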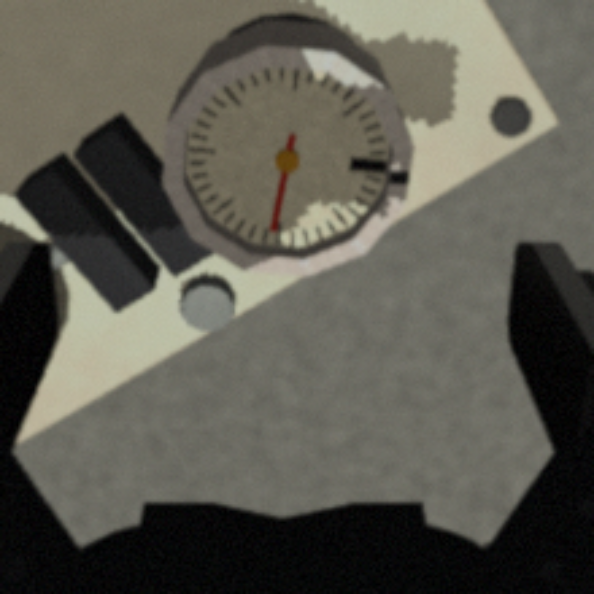

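Run:
```python
from ang import *
s=env.read_state();c=cam('wrist',s)
g=lambda p:np.array(p)/2.7+[170,180]
print('ptr',ang(c,g([292,135]),g([275,231]),.066),ang(c,g([287,161]),g([275,231]),.066)); print('bar',ang(c,g([352,163]),g([407,178]),.066),ang(c,g([287,161]),g([407,178]),.066))
```

```text
ptr (np.float64(-35.99913442901863), np.float64(27.003625931891676), array([ 0.55513513, -0.12902099,  0.066     ])) (np.float64(-35.71626080862191), np.float64(19.905533059230372), array([ 0.5608201 , -0.13327271,  0.066     ]))
bar (np.float64(46.60696527324913), np.float64(14.578586696590783), array([ 0.56865921, -0.11903809,  0.066     ])) (np.float64(54.27919464667317), np.float64(30.58151389594246), array([ 0.5608201 , -0.13327271,  0.066     ]))
```

Call:
step_arm([
  [[0.5,1,-8],[0,0,0]],
  [[0,0,-15],[0,0,0]],
  [[0,0,-15],[0,0,0]],
  [[0,0,-15],[0,0,0]],
  [[0,0,-10],[0,0,0]],
  [[0,0,-5],[0,0,0]],
  [[0,0,0],[0,0,0]],
  [[0,0,0],[0,0,0]],
  [[0,0,0],[0,0,0]],
  [[0,0,0],[0,0,0]],
])

```text
t: 62.5
eef_pos: [0.5618, -0.1308, 0.0419]
orientation: [[-0.891, 0.454, 0.001], [0.454, 0.891, -0.0], [-0.001, 0.0, -1.0]]
contact_force: [0.4, -1.2, 0.5]
width: 0.0842
```

Call:
step_arm([
  [[0,0,0],[0,0,0]],
  [[0,0,0],[0,0,0]],
  [[0,0,0],[0,0,0]],
  [[0,0,0],[0,0,0]],
  [[0,0,0],[0,0,0]],
  [[0,0,0],[0,0,0]],
  [[0,0,0],[0,0,0]],
  [[0,0,0],[0,0,0]],
  [[0,0,0],[0,0,0]],
  [[0,0,0],[0,0,0]],
], gripper=50, squeeze=35)

```text
t: 63.5
eef_pos: [0.5615, -0.1308, 0.0419]
orientation: [[-0.891, 0.454, 0.0], [0.454, 0.891, -0.0], [-0.001, -0.0, -1.0]]
contact_force: [-1.8, -0.4, 6.1]
width: 0.0591
```

```bash
python3 q.py
```

```text
63.5 pos [ 0.5615 -0.1308  0.0419] yaw 63.02 F [-1.8 -0.4  6.1] T [0.006 0.357 0.02 ] w 0.0591 j6 6.5
```

Call:
step_arm([
  [[0,0,0],[0,0,-0.08]],
  [[0,0,0],[0,0,-0.08]],
  [[0,0,0],[0,0,-0.08]],
  [[0,0,0],[0,0,-0.08]],
  [[0,0,0],[0,0,-0.08]],
  [[0,0,0],[0,0,-0.08]],
  [[0,0,0],[0,0,-0.08]],
  [[0,0,0],[0,0,-0.08]],
  [[0,0,0],[0,0,-0.08]],
  [[0,0,0],[0,0,-0.08]],
])

```text
t: 64.5
eef_pos: [0.5611, -0.1311, 0.0419]
orientation: [[-0.292, 0.956, -0.0], [0.956, 0.292, -0.001], [-0.001, -0.001, -1.0]]
contact_force: [-2.8, -0.9, 7.4]
width: 0.059
```

Call:
step_arm([
  [[0,0,0],[0,0,-0.08]],
  [[0,0,0],[0,0,-0.08]],
  [[0,0,0],[0,0,-0.08]],
  [[0,0,0],[0,0,-0.08]],
  [[0,0,0],[0,0,-0.08]],
  [[0,0,0],[0,0,-0.08]],
  [[0,0,0],[0,0,-0.08]],
  [[0,0,0],[0,0,-0.08]],
  [[0,0,0],[0,0,-0.08]],
  [[0,0,0],[0,0,-0.08]],
])

```text
t: 65.5
eef_pos: [0.5606, -0.1311, 0.0419]
orientation: [[0.483, 0.876, -0.001], [0.876, -0.483, -0.001], [-0.002, -0.001, -1.0]]
contact_force: [-4.8, -0.6, 8.2]
width: 0.0593
```

Call:
step_arm([
  [[0,0,0],[0,0,0]],
  [[0,0,0],[0,0,0]],
  [[0,0,0],[0,0,0]],
  [[0,0,0],[0,0,0]],
  [[0,0,0],[0,0,0]],
  [[0,0,0],[0,0,0]],
  [[0,0,0],[0,0,0]],
  [[0,0,0],[0,0,0]],
  [[0,0,0],[0,0,0]],
  [[0,0,0],[0,0,0]],
])

```text
t: 66.5
eef_pos: [0.5606, -0.131, 0.0419]
orientation: [[0.48, 0.877, -0.001], [0.877, -0.48, -0.001], [-0.002, -0.001, -1.0]]
contact_force: [-5.2, -0.5, 6.8]
width: 0.0595
```

```bash
python3 q.py b1 side
```

```text
66.5 pos [ 0.5606 -0.131   0.0419] yaw -28.67 F [-5.2 -0.5  6.8] T [-0.139  0.866  0.017] w 0.0595 j6 98.2
```

View pics/b1c.png

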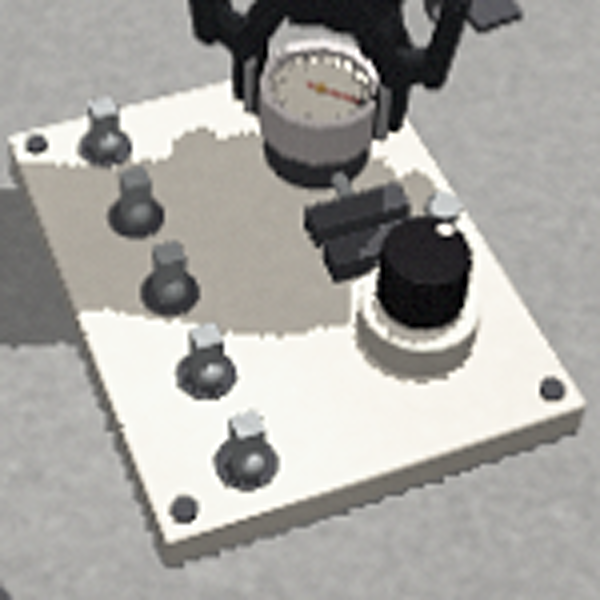

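Run:
```python
from h import *
s,im=grab('wrist','w18.png')
a=cv2.imread('pics/w18.png')[200:380,180:380]; cv2.imwrite('pics/w18c.png',cv2.resize(a,None,fx=4,fy=4,interpolation=cv2.INTER_CUBIC)[:600])
```

```text
(no output)
```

View pics/w18c.png

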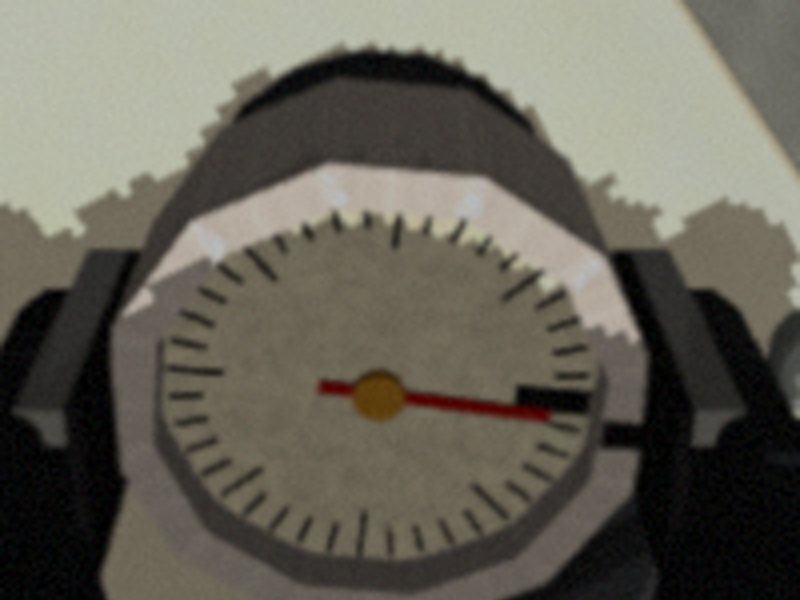

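Run:
```python
from ang import *
s=env.read_state();c=cam('wrist',s)
g=lambda p:np.array(p)/4+[180-.375,200-.375]
z=.064
print('ptr',ang(c,g([320,387]),g([550,415]),z)[:2], ang(c,g([379,396]),g([550,415]),z)[:2])
print('opp->bar',ang(c,g([202,371]),g([554,400]),z)[:2],ang(c,g([222,372]),g([520,396]),z)[:2],'bar',ang(c,g([518,396]),g([589,403]),z)[:2])
print('top-bottom majors',ang(c,g([362,530]),g([397,230]),z)[:2]) 
a=cv2.imread('pics/w18.png')[250:330,210:350]; cv2.imwrite('pics/w18d.png',cv2.resize(a,None,fx=5.7,fy=5.7,interpolation=cv2.INTER_CUBIC))
```

```text
ptr (np.float64(-36.89765146031694), np.float64(27.583193705306055)) (np.float64(-36.251598918879196), np.float64(20.531738538469593))
opp->bar (np.float64(-34.15132221492245), np.float64(41.663045014069006)) (np.float64(-34.0130294238893), np.float64(35.22481742053248)) bar (np.float64(-35.53352428141527), np.float64(8.539817808787351))
top-bottom majors (np.float64(55.72743913766549), np.float64(41.750832975362464))
```

View pics/w18d.png

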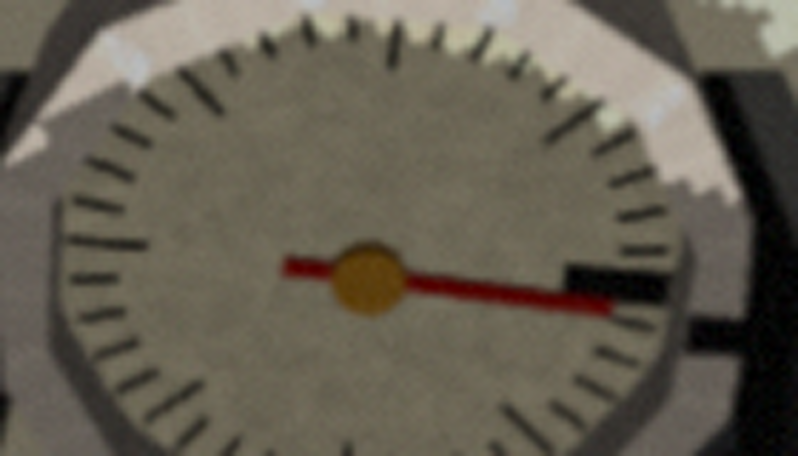

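```bash
cat >> ang.py <<'E'
def redang(im,c,z=.066,box=None):
    im=im.astype(int); m=(im[:,:,0]-np.maximum(im[:,:,1],im[:,:,2])>45)&(im[:,:,1]<0.45*im[:,:,0])
    if box: k=np.zeros_like(m);k[box[1]:box[3],box[0]:box[2]]=1;m&=k
    v,u=np.nonzero(m); w=(im[v,u,0]-im[v,u,1])
    P=onz(c,np.c_[u,v],z)[:,:2].astype(np.float32)
    d=cv2.fitLine(P,cv2.DIST_L2,0,1e-4,1e-4)[:2,0]; a=np.degrees(np.arctan2(d[1],d[0])); return a,len(v),P.mean(0)
E
python3 - <<'E'
from ang import *
s=env.read_state();c=cam('wrist',s)
im=cv2.imread('pics/w18.png')[:,:,::-1]
print(redang(im,c,.066,(240,280,330,320)))
E
```

```text
(np.float32(-37.344517), 105, array([ 0.5663232 , -0.13932665], dtype=float32))
```

Call:
step_arm([
  [[0,0,0],[0,0,-0.016]],
  [[0,0,0],[0,0,-0.016]],
  [[0,0,0],[0,0,-0.016]],
  [[0,0,0],[0,0,0]],
  [[0,0,0],[0,0,0]],
  [[0,0,0],[0,0,0]],
  [[0,0,0],[0,0,0]],
  [[0,0,0],[0,0,0]],
  [[0,0,0],[0,0,0]],
  [[0,0,0],[0,0,0]],
])

```text
t: 67.6
eef_pos: [0.5605, -0.131, 0.0418]
orientation: [[0.521, 0.853, -0.001], [0.853, -0.521, -0.001], [-0.002, -0.001, -1.0]]
contact_force: [-4.5, 0.0, 7.7]
width: 0.0584
```

```bash
python3 q.py
python3 - <<'E'
from ang import *
s,im=grab('wrist','w19.png');c=cam('wrist',s)
print(redang(im,c,.066,(240,280,330,320)))
a=cv2.imread('pics/w19.png')[200:380,180:380]; cv2.imwrite('pics/w19c.png',cv2.resize(a,None,fx=4,fy=4,interpolation=cv2.INTER_CUBIC)[:600])
E
```

```text
67.6 pos [ 0.5605 -0.131   0.0418] yaw -31.42 F [-4.5  0.   7.7] T [-0.101  0.884 -0.031] w 0.0584 j6 101.0
(np.float32(-37.08922), 114, array([ 0.5661897 , -0.13916767], dtype=float32))
```

View pics/w19c.png

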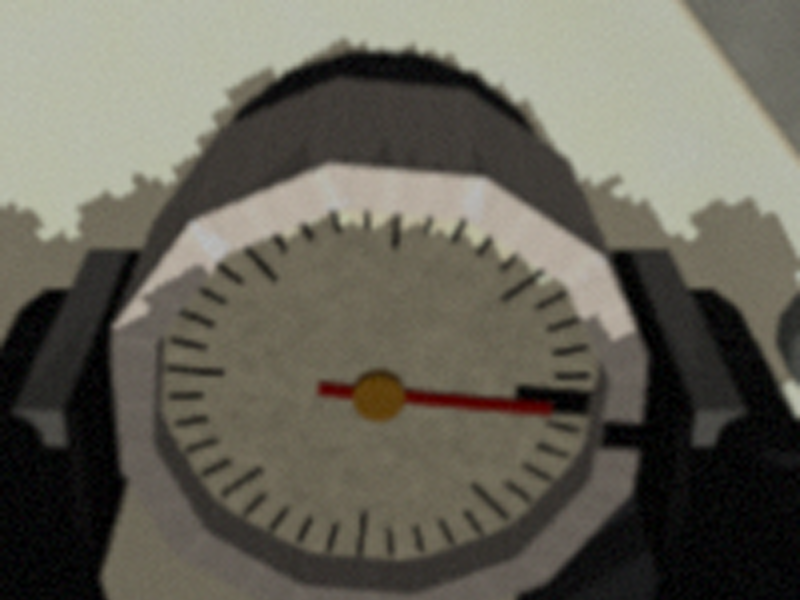

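Call:
step_arm([
  [[0,0,0],[0,0,0]],
  [[0,0,0],[0,0,0]],
  [[0,0,0],[0,0,0]],
  [[0,0,0],[0,0,0]],
  [[0,0,0],[0,0,0]],
  [[0,0,5],[0,0,0]],
  [[0,0,10],[0,0,0]],
  [[0,0,20],[0,0,0]],
  [[0,0,20],[0,0,0]],
  [[0,0,10],[0,0,0]],
], gripper=84)

```text
t: 68.65
eef_pos: [0.5626, -0.131, 0.1089]
orientation: [[0.521, 0.854, 0.003], [0.854, -0.521, -0.001], [0.001, 0.003, -1.0]]
contact_force: [0.1, -0.5, -0.1]
width: 0.0841
```

Call:
step_arm([
  [[-4,-5,0],[0,0,0]],
  [[-4,-5,0],[0,0,0]],
  [[-4,-5,0],[0,0,0]],
  [[-4,-5,0],[0,0,0]],
  [[-4,-5,0],[0,0,0]],
  [[-2,-5,0],[0,0,0]],
  [[0,0,0],[0,0,0]],
  [[0,0,0],[0,0,0]],
  [[0,0,0],[0,0,0]],
  [[0,0,0],[0,0,0]],
])

```text
t: 69.65
eef_pos: [0.5395, -0.1604, 0.1063]
orientation: [[0.521, 0.854, 0.0], [0.854, -0.521, 0.0], [0.0, 0.0, -1.0]]
contact_force: [0.9, -0.4, -0.1]
width: 0.084
```

```bash
python3 q.py
python3 - <<'E'
from ang import *
s,im=grab('wrist','w20.png');c=cam('wrist',s)
print(proj(c,[[.5605,-.131,.066]]))
E
```

```text
69.65 pos [ 0.5395 -0.1604  0.1063] yaw -31.38 F [ 0.9 -0.4 -0.1] T [-0.002 -0.015  0.072] w 0.084 j6 97.3
[[277.85358772 183.38787519]]
```

View pics/w20.png

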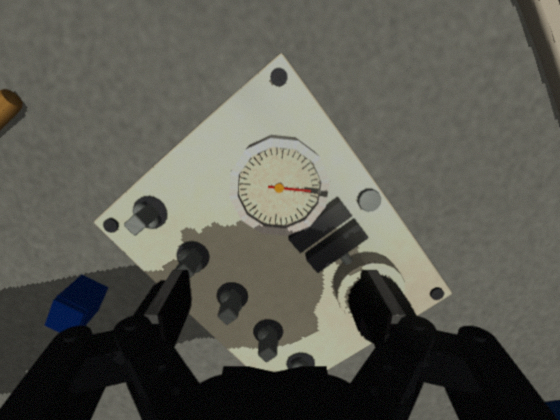

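Run:
```python
from ang import *
s=env.read_state();c=cam('wrist',s)
im=cv2.imread('pics/w20.png');print(redang(im[:,:,::-1],c,.066,(230,140,330,230)))
a=im[135:235,225:335]; cv2.imwrite('pics/w20c.png',cv2.resize(a,None,fx=7,fy=7,interpolation=cv2.INTER_CUBIC)[:600])
```

```text
(np.float32(-37.23429), 53, array([ 0.56721836, -0.13923928], dtype=float32))
```

View pics/w20c.png

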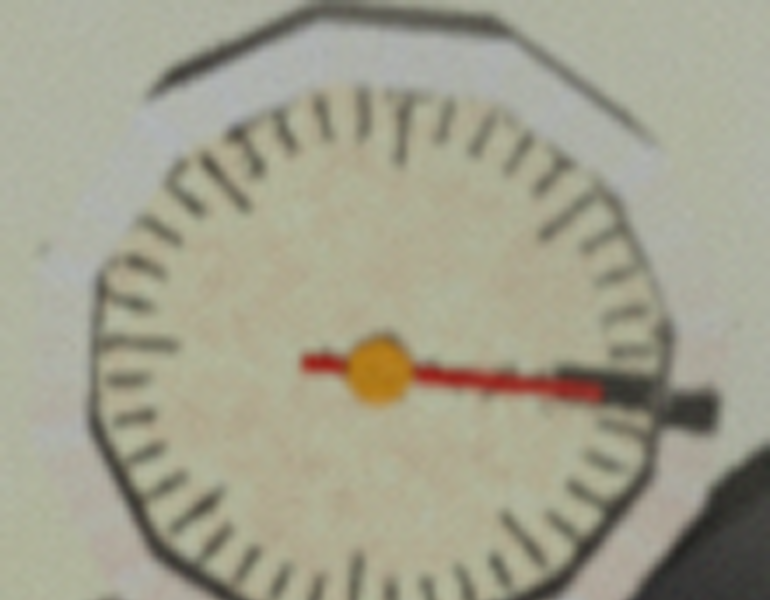

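Run:
```python
from ang import *
s=env.read_state();c=cam('wrist',s)
g=lambda p:np.array(p)/7+[225-.43,135-.43]
z=.066
print('ptr',ang(c,g([303,362]),g([603,392]),z)[:2]);print('opp-bar',ang(c,g([140,343]),g([608,383]),z)[:2],ang(c,g([175,346]),g([560,378]),z)[:2]);print('majors',ang(c,g([358,572]),g([402,130]),z)[:2])
print('hub-notch',ang(c,g([380,371]),g([690,409]),z)[:2])
# tight bar: dark pixels
im=cv2.imread('pics/w20.png').max(2); m=(im<70); k=np.zeros_like(m);k[180:200,303:330]=1;m&=k
v,u=np.nonzero(m);print(len(v),u.min(),u.max(),v.mean(),u.mean())
```

```text
ptr (np.float64(-37.15691689849247), np.float64(27.026632584601973))
opp-bar (np.float64(-36.32520132866325), np.float64(41.96048322274406)) (np.float64(-36.18927891979483), np.float64(34.4950527531457))
majors (np.float64(53.409518437972125), np.float64(40.60606573682127))
hub-notch (np.float64(-38.448598332141195), np.float64(28.135062073850598))
38 311 326 191.94736842105263 318.94736842105266
```

Call:
step_arm([
  [[3,-3,10],[0,0,0.08]],
  [[3,-3,10],[0,0,0.08]],
  [[3,-3,10],[0,0,0.08]],
  [[3,-3,0],[0,0,0.08]],
  [[3,-3,0],[0,0,0.08]],
  [[3,-3,0],[0,0,0.08]],
  [[3,-2,0],[0,0,0.08]],
  [[3,0,0],[0,0,0.08]],
  [[0,0,0],[0,0,0.05]],
  [[0,0,0],[0,0,0]],
])

```text
t: 70.7
eef_pos: [0.5634, -0.1804, 0.1362]
orientation: [[-0.142, 0.99, -0.0], [0.99, 0.142, 0.0], [0.0, -0.0, -1.0]]
contact_force: [-0.2, -0.1, 0.6]
width: 0.0839
```

Call:
step_arm([
  [[0,0,0],[0,0,0]],
  [[0,0,0],[0,0,0]],
  [[0,0,0],[0,0,0]],
  [[0,0,0],[0,0,0]],
  [[0,0,0],[0,0,0]],
  [[0,0,0],[0,0,0]],
  [[0,0,0],[0,0,0]],
  [[0,0,0],[0,0,0]],
  [[0,0,0],[0,0,0]],
  [[0,0,0],[0,0,0]],
])

```text
t: 71.7
eef_pos: [0.5633, -0.1806, 0.1363]
orientation: [[-0.142, 0.99, 0.0], [0.99, 0.142, -0.0], [-0.0, 0.0, -1.0]]
contact_force: [-0.3, -0.7, 0.5]
width: 0.0842
```

```bash
python3 q.py
python3 - <<'E'
from ang import *
s,im=grab('wrist','w21.png');c=cam('wrist',s)
u,v=proj(c,[[.5605,-.131,.066]])[0].astype(int); print(u,v)
print(redang(im,c,.066,(u-50,v-50,u+50,v+50)))
a=cv2.imread('pics/w21.png')[v-43:v+43,u-50:u+50]; cv2.imwrite('pics/w21c.png',cv2.resize(a,None,fx=7,fy=7,interpolation=cv2.INTER_CUBIC)); print(u-50,v-43)
s,im=grab('scene','scene21.png'); grab('side','side21.png')
E
```

```text
71.7 pos [ 0.5633 -0.1806  0.1363] yaw 8.14 F [-0.3 -0.7  0.5] T [-0.003 -0.019  0.064] w 0.0842 j6 56.9
282 155
(np.float32(-37.326393), 16, array([ 0.5701168, -0.1412971], dtype=float32))
232 112
```

View pics/w21c.png

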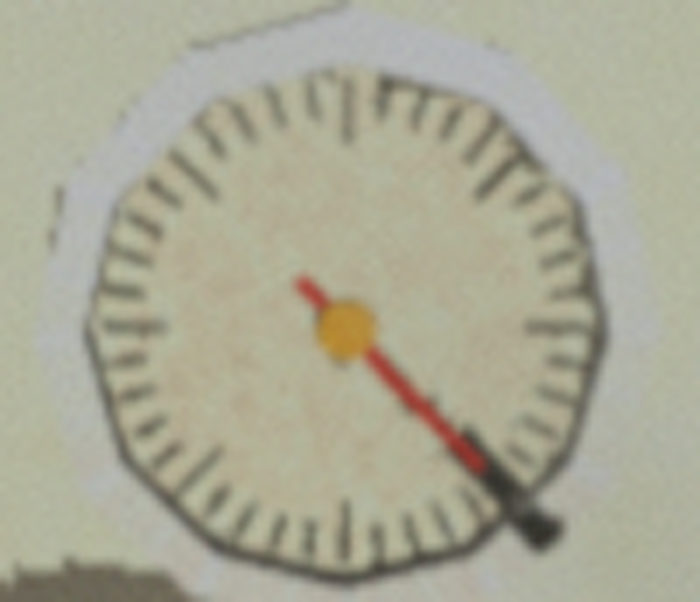

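View pics/w21.png

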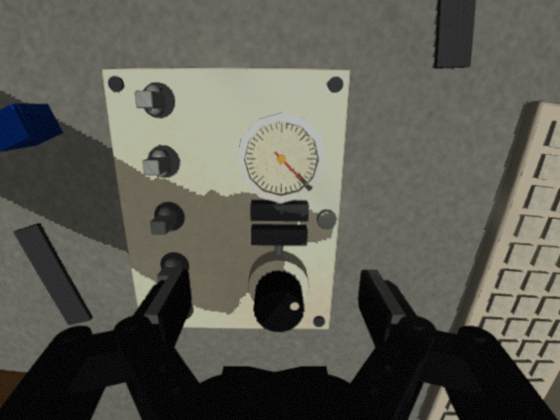

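View pics/scene21.png

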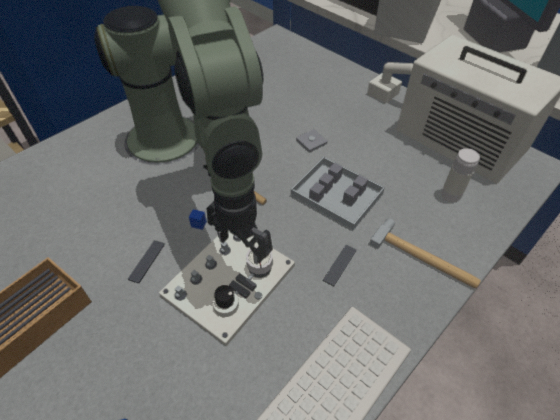

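Run:
```python
from ang import *
s=env.read_state();c=cam('wrist',s)
g=lambda p:np.array(p)/7+[232-.43,112-.43]
z=.066
A=lambda a,b:ang(c,g(a),g(b),z)[0].round(2)
print('ptr',A([302,282],[482,467]),'majors:',A([344,525],[350,118])-90,A([148,326],[542,328]), A([208,470],[487,188]),'opp-bar',A([205,188],[483,468]))
```

```text
ptr -37.33 majors: 7.739999999999995 7.94 53.71 opp-bar -36.79
```

```bash
python3 -c "
from h import *
print(env.sign_off())"
```

```text
the job is handed in; nothing more can be done
None
```

The jig is set up as asked and handed in at about 72 s.

- **Guards:** All five grey spatter guards were pulled off their pins and stood in the steel tray, and the last scene picture still shows them there. The blue cap, steel strips, magnet block and nut were not touched.
- **Feed knob:** I turned it anticlockwise 126° to the end stop, where the torque rose to 0.6 N·m. That is four clicks plus the run to the stop. I then turned it 156° clockwise and let go, which puts it at click 5. The grip angle ended 29.8° past where it started. The pointer ended about 9 to 10° past its starting reading, one click beyond the starting click 4.
- **Bezel:** After turning, the last view puts the pointer at -37.3° and the zero bar at about -36.9° in world angles. The three views after the last turn agree to within about 0.9°.

**One check that disagreed:** the white dot on the knob gave a 39° change between before and after, not 30°. I put that down to a rough reading of a small radius, since the grip angle, the end-stop torque and the pointer all fit one click past the start.

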